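Strip a wet-tested water meter head to its service places

TASK

The blue water meter has come off the wet test and its head bolts are already out. Strip the head from the top down, one part at a time, each straight to its own place: set the black register gently, dial up, on the green pad; put the brass clamp ring flat over the steel spindle, down on its shoulder; hang the blue dome mouth-down on the angled red peg, so that it sits fully home and drains; and set the white insert skirt-down and flat in the orange cradle. Let go of everything and leave the grease jar and the bolt tray where they stand.

Things in the scene. Friction and masses are not known exactly. Their poses are not given: they have to be found in the camera images.
- register: Black round register (counter), diameter 54, 38 high, white dial with a red pointer on top; top of the stack, standing on the clamp ring. 0.1 to 0.25 kg. Origin: centre of its underside, z up to the dial.
- clamp_ring: Flat brass ring, outside diameter 70, bore 46, 12 high; second in the stack, lying on the dome's crown (its bore round the dome's low boss), under the register. 0.15 to 0.35 kg. Origin: centre of its underside, z up.
- dome: Blue round cup, mouth down, third in the stack, standing by its flange on the insert: straight wall, outside dia. 56, inside dia. 48, 55 high, inside depth 50; flange dia. 84, 6 thick, round the mouth; on the crown a boss dia. 40, 5 high. 0.3-0.55 kg. Origin: centre of the mouth (underside of the flange), z towards the crown.
- insert: White insert, bottom of the stack: flange dia. 100, 6 thick; above it a grey column dia. 30, 34 high (hold it here; under the dome at first); below it a skirt dia. 60, 18 deep, standing in the neck (dia. 132, top 140 up) of the fixed blue meter body, which is centred under it: 200 long roughly along world x, pipe flanges dia. 165. 0.18-0.35 kg. Origin: centre of the flange's underside, z up.
- register_pad: Place of the register, fixed: round grey holder of diameter 100 with a flat green pad on top, 15 above the bench, inside a rim of inside diameter 78 that stands 3 above the pad. Origin on the bench under its centre, z up.
- ring_spindle: Clamp ring's place, fixed: dark steel foot dia. 100, 10 high; on it a dark collar dia. 58 whose flat top, 34 above the bench, is the shoulder; from that an upright bright steel spindle dia. 24, narrowing to 12 at its top, 74 above the bench. Origin on the bench under the spindle, z up.
- drain_peg: Dome's place, fixed: aluminium drip tray 125 (x) by 110 (y), rim 10 high; straight red peg dia. 26, round-ended, from x +30, y 0, height 6, leaning 30 deg from vertical to this body's -x, its end at x -22.5, height 97. Home: crown resting inside on the peg's end, wall lying on the peg, axes about parallel, dome origin about x -7, y 0, height 48. Origin on the bench under the tray's centre, z up.
- insert_cradle: Place of the insert, fixed: orange round cradle of diameter 108, flat top 30 above the bench, round well of diameter 80, 24 deep, for the skirt; the flange rests on the top. Origin on the bench under its centre, z up.
- grease_jar: Bystander: loose white jar with a blue lid, diameter 52, 55 high. Origin: centre of its underside.
- bolt_tray: Bystander: loose yellow tray of steel bolts, 90 by 60, 22 high. Origin: centre of its underside.
Mind the look-alikes: they are no part of the job. Of the things like the dome, leave any that is turquoise; of the rest the smaller one is meant.

How it is judged:
By the outcome, as a careful person would: the job done as asked, in the order asked, and still so for the second after the job is handed in, with the robot touching nothing.
It also fails if it takes over 118 s, if anything falls off the work surface, if the arm or the gripper's body presses on something with over 40 N, if the wrist force passes 120 N, or if a joint passes its speed limit or range.

ROBOT

A 6-joint arm with a two-finger parallel gripper is mounted at the origin on the work surface. World frame = base frame: x ahead of the robot, y to its left, z up, the work surface at z = 0. Lengths are in m, angles in rad, forces in N, time in s.
With the tool pointing down it reaches from about 0.35 to 0.85 m from the base axis. Payload 8.1 kg.
Tool frame: the origin (TCP) lies between the finger pads; the fingertips stand 8 mm ahead of it and the grasp point (between the pads) lies 11 mm behind it (robot.tip_reach is the y of the fingertips in the tool frame, in m); y points along the fingers, z is the direction in which the jaws open and shut, and the axes are right-handed (so a half turn about y gives the same grasp; the last joint's range is limited). The gripper opens to 93 mm and grips with 3 to 60 N. Pads are 15 mm wide; open, the fingers measure 128 mm over their backs; the gripper's body (75 mm by 188 mm) begins 65 mm behind the grasp point.
Start: joints at [-1.229, 0.13, 1.488, -0, 1.523, -0.085], TCP at [0.248, -0.546, 0.227] pointing down, gripper open.
Joint ranges: [-2.96, 2.96], [-0.89, 2.26], [0.02, 2.5], [-1.34, 4.48], [0, 2.73], [-2.66, 2.66]. Speed limits (rad/s): [2.39, 2.39, 2.79, 3.14, 3.14, 3.14].

INTERFACE

Orientations are given as a rotation vector (axis times angle).
In Python, from plant import robot gives the robot as it stands.
- The arm moves only by the tool carry_out, never from a script. Its argument "increments" is a list of rows, each an object with "linear": the shift along the tool's x, y, z in m, a list of three; "yaw": the turn about the tool's y in rad. A call has 1 to 5 rows; each row is the pose to reach, as a shift and turn from the pose measured when the call began, along the tool's axes at that moment; what a row does not reach only later rows make up. A row lasts 1/8 s, in which the tool goes at most 62.5 mm and 10.7 degrees, less where a joint would pass 70% of its speed; a pose out of reach is approached as far as the arm can. A call with a gripper value outside its range is refused whole. "gripper" is the opening, from 0 (shut) to 1 (fully open), set as the call begins (left out, the last holds). The fingers move at their own pace and stop on an object; "newtons" is the grip in N (left out, the last holds). Time passes only in rows, so rows that repeat a pose let the fingers close. It gives the time, the measured TCP pose, the force and the opening at its end, in the units of the state.
- robot.read_state(): the state, without advancing time (a new reading comes with each control period).
- robot.read_camera(name): name is "scene" or "top"; returns the picture (400x640x3 uint8, blue, green, red); there is no depth.
- robot.camera_params(name): a dict with "fov_y" (degrees; the focal length in pixels is half the picture's height over the tangent of half this angle, whatever the lens; pixels are square), "cx", "cy" (the principal point, pixels), "R" (3x3) and "t" (3): a world point X has camera coordinates R X + t. Camera axes: x right, y down, z forward; pixel columns grow to the right and rows downward; lengths in m; the calibration is good to about 2 mm. A picture is of the moment at which its call begins. camera_params takes no time and is no camera call.
- robot.close_job(): hands the job in, once; it reports no verdict.
The state is a dict: "t": time; "q": joint angles; "dq": joint speeds; "joint_torque": joint torques, N m; "tool_pos": TCP position; "orientation": TCP orientation; "force": force on the tool from outside, world axes, zero at the start; "wrist_torque": the same for the moment, N m; "opening": finger opening in m.
Only numpy, scipy, OpenCV 4.12 (cv2) and the standard library are available. Lean on these libraries where they do the work, as an engineer would, in place of code of your own. Each camera call takes 0.05 s, during which the arm holds its last target.

## Working session

There is one attempt and no reset: what is moved stays moved. The work goes in short steps, Python scripts to look and compute and a tool call to move; the robot and the scene stay as the last step left them, time stands still between calls to the robot, and variables do not carry over. Pictures are saved under pics/ and viewed, and the job is handed in when it is done.

Besides the shell and the picture viewer there is one more tool, called after "Request:" by a JSON object that holds its "method" and its "body". carry_out: Moves the arm, as the interface text tells. Its arguments: {"type":"object","properties":{"increments":{"type":"array","items":{"type":"object","properties":{"linear":{"type":"array","items":{"type":"number"}},"yaw":{"type":"number"}}}},"gripper":{"type":"number"},"newtons":{"type":"number"}},"required":["increments"]}

```bash
ls; mkdir -p pics; python3 - <<'E'
from plant import robot
import cv2, numpy as np
for n in ("scene","top"):
    p=robot.camera_params(n); print(n,p)
    cv2.imwrite(f"pics/{n}0.png",robot.read_camera(n))
s=robot.read_state();print(s); print(robot.tip_reach,[a for a in dir(robot) if a[0]!='_'])
E
```

```text
pics
scene {'fov_y': 52.523508594308865, 'cx': 321.9125291641309, 'cy': 202.54340266314503, 'R': array([[-0.61263662,  0.79032515,  0.00790777],
       [ 0.64459441,  0.50541013, -0.57363634],
       [-0.45735589, -0.34633332, -0.81907193]]), 't': array([ 0.34288559, -0.29119586,  1.3590926 ])}
top {'fov_y': 49.340044994587345, 'cx': 310.4642201349802, 'cy': 197.48341920199528, 'R': array([[-3.85555508e-04, -9.99759997e-01, -2.19043512e-02],
       [-9.89867538e-01,  3.49182976e-03, -1.41950921e-01],
       [ 1.41993338e-01,  2.16276762e-02, -9.89631313e-01]]), 't': array([0.00589911, 0.59074313, 1.0777473 ])}
{'t': 0.1, 'q': array([-1.22944507e+00,  1.31067981e-01,  1.48911949e+00, -4.20278317e-05,
        1.52301189e+00, -8.54033129e-02]), 'dq': array([ 0.00079428, -0.00043765, -0.0021884 , -0.00159228,  0.0011658 ,
       -0.00029811]), 'joint_torque': array([ 2.04055446e-03, -5.61341035e+01, -4.93095124e+01,  7.71248178e-02,
        2.91421416e-02, -5.42419127e-05]), 'tool_pos': array([ 0.2481936 , -0.54573052,  0.22573084]), 'orientation': array([-0.43052824,  1.9874175 , -1.98419045]), 'force': array([ 0.58419772, -0.09852503,  0.38020273]), 'wrist_torque': array([-0.02086357,  0.02181884,  0.00062811]), 'opening': 0.09308598357649295}
0.008 ['IKError', 'camera_params', 'close_job', 'read_camera', 'read_state', 'tip_reach']
```

View pics/scene0.png

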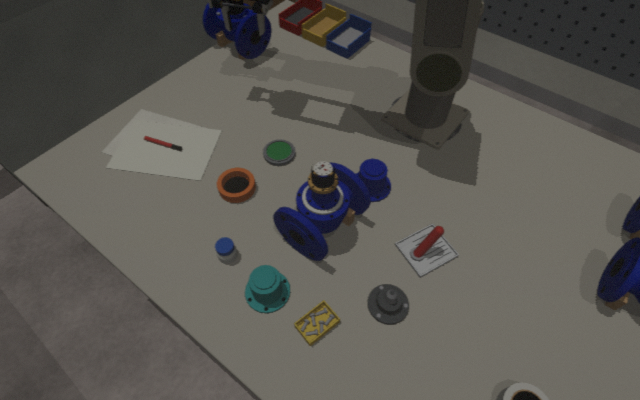

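View pics/top0.png

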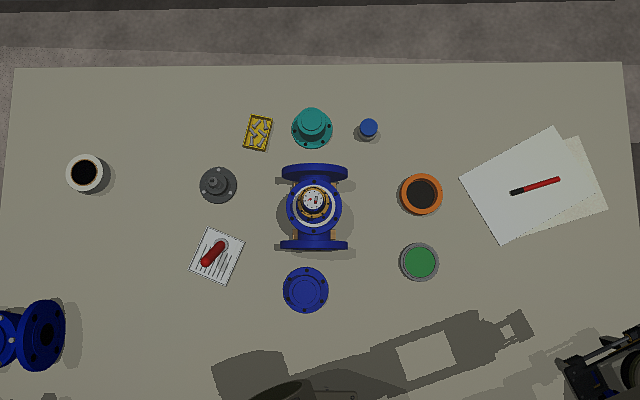

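```bash
cat > h.py <<'E'
import numpy as np, cv2
from scipy.spatial.transform import Rotation as Ro
from plant import robot
def cam(n):
    p=robot.camera_params(n); f=200/np.tan(np.radians(p['fov_y'])/2)
    return np.array(p['R']),np.array(p['t']),f,p['cx'],p['cy']
def proj(n,X):
    R,t,f,cx,cy=cam(n); c=R@np.array(X,float).T.reshape(3,-1)+t[:,None]
    return np.stack([f*c[0]/c[2]+cx,f*c[1]/c[2]+cy],1)
def back(n,uv,z):
    R,t,f,cx,cy=cam(n); d=R.T@np.array([(uv[0]-cx)/f,(uv[1]-cy)/f,1]); o=-R.T@t
    return o+d*(z-o[2])/d[2]
def crop(img,x0,y0,w,h,k,out):
    c=cv2.resize(img[y0:y0+h,x0:x0+w],None,fx=k,fy=k,interpolation=cv2.INTER_CUBIC)
    for i in range(0,w,10): cv2.line(c,(i*k,0),(i*k,8 if i%50 else 20),(0,255,255),1)
    for i in range(0,h,10): cv2.line(c,(0,i*k),(8 if i%50 else 20,i*k),(0,255,255),1)
    cv2.imwrite(out,c)
E
python3 - <<'E'
from h import *
s=cv2.imread('pics/scene0.png');t=cv2.imread('pics/top0.png')
crop(s,200,130,260,200,3,'pics/c1.png')
crop(t,180,90,270,230,2,'pics/c2.png'); 
crop(t,270,150,90,110,5,'pics/c3.png')
crop(t,180,160,80,130,4,'pics/c4.png'); crop(t,380,160,80,130,4,'pics/c5.png')
E
```

```text
(no output)
```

View pics/c1.png

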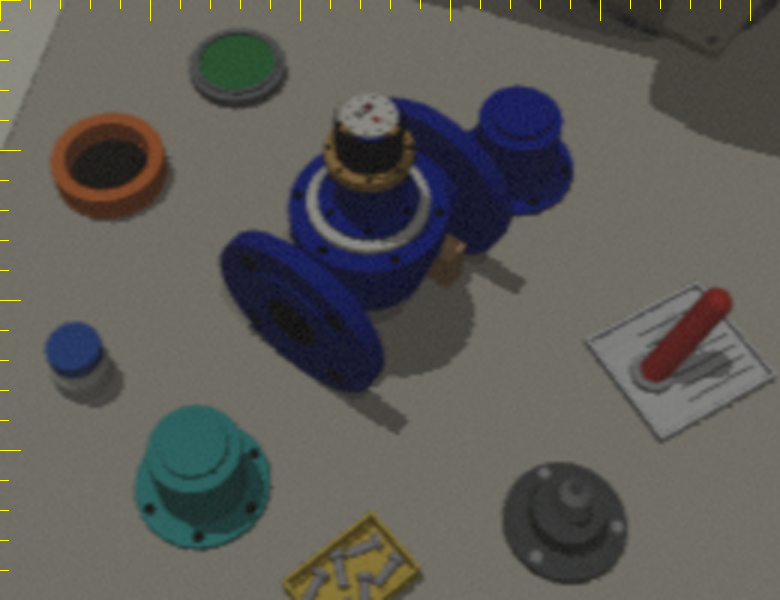

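View pics/c3.png

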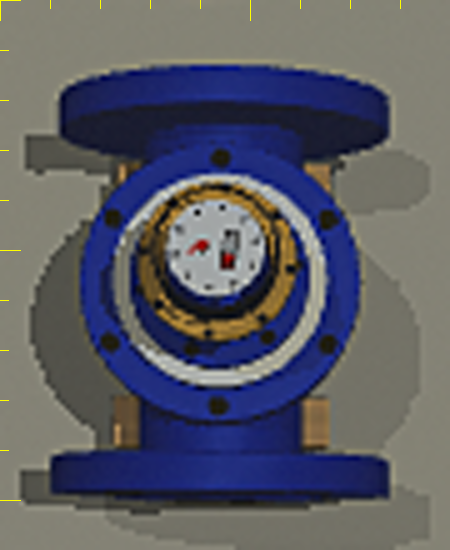

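View pics/c4.png

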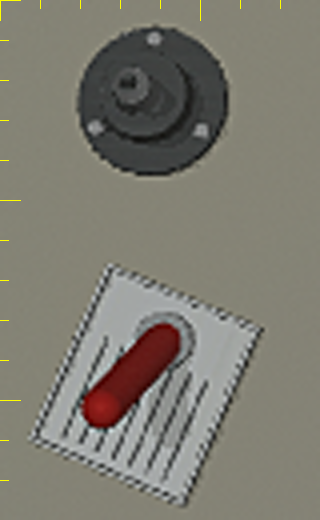

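View pics/c5.png

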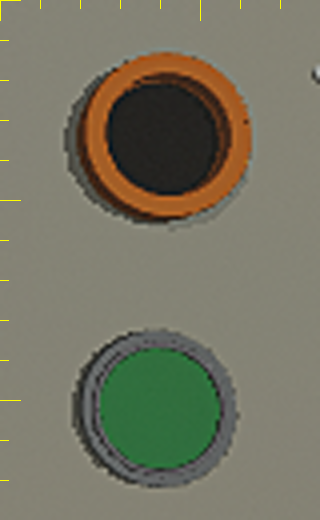

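```bash
python3 - <<'E'
from h import *
s=robot.read_state(); print(np.round(Ro.from_rotvec(s['orientation']).as_matrix(),3))
S=cv2.imread('pics/scene0.png');T=cv2.imread('pics/top0.png')
def seg(img,f,roi):
    x0,y0,w,h=roi; m=np.zeros(img.shape[:2],np.uint8)
    b,g,r=[img[...,i].astype(int) for i in range(3)]
    m[y0:y0+h,x0:x0+w]=(f(b,g,r)[y0:y0+h,x0:x0+w])*255
    c=max(cv2.findContours(m,cv2.RETR_EXTERNAL,cv2.CHAIN_APPROX_NONE)[0],key=cv2.contourArea)
    return cv2.fitEllipse(c), c
green=lambda b,g,r:(g>r+25)&(g>b+20)
orange=lambda b,g,r:(r>b+60)&(r>g+30)
white=lambda b,g,r:(b>140)&(g>140)&(r>140)
for nm,f,z,rt,rs in [('pad',green,.015,(390,235,60,60),(255,130,50,45)),('dial',white,.251,(295,180,40,40),(305,155,35,30)),]:
    for n,im,roi in(('top',T,rt),('scene',S,rs)):
        e,c=seg(im,f,roi); print(nm,n,np.round(e[0],1),np.round(e[1],1),np.round(back(n,e[0],z),4))
# manual
print('cradle top outer',back('top',(380+168/4,160+136/4-0.0),.03), 'well',back('top',(380+163/4,160+133/4),.03))
print('spindle foot',back('top',(180+153/4,160+101/4),.010),'collar',back('top',(180+145/4,160+96/4),.034),'tip',back('top',(180+125/4,160+83/4),.074))
print('peg tip',back('top',(180+100/4,160+408/4),.09),'base',back('top',(180+167/4,160+341/4),.006))
for c in [(112,264),(262,328),(184,506),(32,438)]: print('tray',back('top',(180+c[0]/4,160+c[1]/4),.01))
print('neck',back('top',(270+220/5,150+285/5),.14),'insertfl',back('top',(270+221/5,150+279/5),.146),'ring',back('top',(270+217/5,150+262/5),.213))
print('bigdome flange', [back('top',p,.006) for p in((283,290),(328,290))])
for n,p,z in (('jar',(369,128),.055),('tray',(257,132),.022),('turq',(312,130),.01)): print(n,back('top',p,z))
E
```

```text
[[-0.91  -0.001  0.414]
 [-0.414  0.001 -0.91 ]
 [-0.    -1.    -0.002]]
pad top [419.3 261.6] [28.7 29.9] [ 0.4274 -0.274   0.015 ]
pad scene [278.6 150.3] [16.9 23.3] [ 0.4283 -0.2705  0.015 ]
dial top [312.5 199. ] [17.5 17.9] [ 0.5575 -0.004   0.251 ]Traceback (most recent call last):
  File "<stdin>", line 15, in <module>
  File "<stdin>", line 8, in seg
ValueError: max() iterable argument is empty
```

```bash
python3 - <<'E'
from h import *
B=back
print('dial scene',B('scene',(200+368/3,130+115/3),.251))
print('cradle top outer',B('top',(380+168/4,160+136/4-0.0),.03), 'well',B('top',(380+163/4,160+133/4),.03))
print('cradle scene',B('scene',(200+109/3,130+157/3),.03))
print('spindle foot',B('top',(180+153/4,160+101/4),.010),'collar',B('top',(180+145/4,160+96/4),.034),'tip',B('top',(180+125/4,160+83/4),.074))
print('spindle scene tip',B('scene',(200+575/3,130+487/3),.074),'foot',B('scene',(200+565/3,130+520/3),.01))
print('peg tip',B('top',(180+100/4,160+408/4),.088),'base',B('top',(180+167/4,160+341/4),.006))
print('peg tip scene',B('scene',(200+718/3,130+302/3),.088))
c=[B('top',(180+c[0]/4,160+c[1]/4),.01) for c in [(112,264),(262,328),(184,506),(32,438)]]
print('tray',c,np.mean(c,0))
print('neck',B('top',(270+220/5,150+285/5),.14),'insertfl',B('top',(270+221/5,150+279/5),.146),'ring',B('top',(270+217/5,150+262/5),.213))
print('neck scene',B('scene',(200+369/3,130+204/3),.143))
print('bigdome flange', [B('top',p,.006) for p in((283,290),(328,290))])
print('stack ring', [B('top',p,.207) for p in((270+137/5,202),(270+298/5,202))])
for n,p,z in (('jar',(369,128),.055),('tray',(257,132),.022),('turq',(312,130),.01)): print(n,B('top',p,z))
E
```

```text
dial scene [ 0.5585061  -0.00131272  0.251     ]
cradle top outer [ 0.60059671 -0.28379056  0.03      ] well [ 0.60257264 -0.280643    0.03      ]
cradle scene [ 0.604054   -0.27395186  0.03      ]
spindle foot [0.62924278 0.25171878 0.01      ] collar [0.62842476 0.25136769 0.034     ] tip [0.62975992 0.25460766 0.074     ]
spindle scene tip [0.63285133 0.25634888 0.074     ] foot [0.6330521  0.25828033 0.01      ]
peg tip [0.42688716 0.25985605 0.088     ] base [0.47002272 0.23866212 0.006     ]
peg tip scene [0.43003938 0.26466209 0.088     ]
tray [array([0.52039523, 0.27561965, 0.01      ]), array([0.4782791 , 0.17555468, 0.01      ]), array([0.36393469, 0.22369598, 0.01      ]), array([0.40724506, 0.32416732, 0.01      ])] [0.44246352 0.2497594  0.01      ]
neck [ 0.55422195 -0.00564704  0.14      ] insertfl [ 0.55630227 -0.00619836  0.146     ] ring [ 0.55543857 -0.00535815  0.213     ]
neck scene [0.56011918 0.00224681 0.143     ]
bigdome flange [array([0.35496585, 0.07653559, 0.006     ]), array([ 0.35509142, -0.03953898,  0.006     ])]
stack ring [array([0.55722761, 0.0297398 , 0.207     ]), array([ 0.55699558, -0.04065752,  0.207     ])]
jar [ 0.77047099 -0.14748275  0.055     ]
tray [0.77172738 0.14866235 0.022     ]
turq [0.77989301 0.00122265 0.01      ]
```

Candidates for the dome: the blue one in the stack (top pixel 314,205), the larger loose blue one (305,290), and the turquoise one (312,128). I choose the stack's. It is the smaller blue one: the loose one's flange measures about 116 mm. The c1 and c3 crops show it under the ring and the register.

```bash
cat >> h.py <<'E'
def go(p,az=67.2):
    s=robot.read_state(); R=Ro.from_rotvec(s['orientation']).as_matrix(); z=R[:,2]
    a=np.degrees(np.arctan2(z[1],z[0])); d=az-a; d=(d+180)%360-180
    print('t %.2f'%s['t'],'TCP',np.round(s['tool_pos'],4),'az %.1f'%a,'q',np.round(s['q'],2),'open %.4f'%s['opening'],'F',np.round(s['force'],1))
    print('linear',np.round(R.T@(np.array(p)-s['tool_pos']),4),'yaw %.3f'%-np.radians(d))
E
python3 -c "
from h import *
go([.557,-.003,.33])"
```

```text
t 0.10 TCP [ 0.2482 -0.5457  0.2257] az -65.5 q [-1.23  0.13  1.49 -0.    1.52 -0.09] open 0.0931 F [ 0.6 -0.1  0.4]
linear [-0.5058 -0.1036 -0.3664] yaw -2.317
```

Request:
{"method": "carry_out", "body": {"increments": [{"linear":[0,-0.06,0],"yaw":-0.18},{"linear":[-0.05,-0.104,-0.036],"yaw":-0.36},{"linear":[-0.1,-0.104,-0.073],"yaw":-0.54},{"linear":[-0.15,-0.104,-0.11],"yaw":-0.72},{"linear":[-0.2,-0.104,-0.146],"yaw":-0.9}], "gripper": 1}}

```text
t: 0.72
tool_pos: [0.3657, -0.3367, 0.3298]
orientation: [-1.086, 1.384, -1.381]
force: [1.3, -0.7, 0.4]
opening: 0.0929
```

```bash
python3 -c "
from h import *
go([.557,-.003,.33])"
```

```text
t 0.72 TCP [ 0.3657 -0.3367  0.3298] az -13.7 q [-0.85 -0.17  1.6   0.    1.71 -0.61] open 0.0929 F [ 1.3 -0.7  0.4]
linear [-3.695e-01  3.000e-04  1.070e-01] yaw -1.411
```

Request:
{"method": "carry_out", "body": {"increments": [{"linear":[-0.05,0,0.0145],"yaw":-0.18},{"linear":[-0.1,0,0.029],"yaw":-0.36},{"linear":[-0.15,0,0.0435],"yaw":-0.54},{"linear":[-0.2,0,0.058],"yaw":-0.72},{"linear":[-0.25,0,0.0725],"yaw":-0.9}]}}

```text
t: 1.35
tool_pos: [0.4956, -0.1093, 0.3298]
orientation: [-1.452, 0.706, -0.704]
force: [0.6, 0.0, -0.6]
opening: 0.0927
```

```bash
python3 -c "
from h import *
go([.557,-.003,.33])"
```

```text
t 1.35 TCP [ 0.4956 -0.1093  0.3298] az 38.2 q [-0.32 -0.14  1.57  0.    1.71 -0.99] open 0.0927 F [ 0.6  0.  -0.6]
linear [-4.55e-02 -1.00e-04  1.14e-01] yaw -0.506
```

Request:
{"method": "carry_out", "body": {"increments": [{"linear":[-0.018,0,0.045],"yaw":-0.18},{"linear":[-0.036,0,0.09],"yaw":-0.36},{"linear":[-0.0455,0,0.114],"yaw":-0.506},{"linear":[-0.0455,0,0.114],"yaw":-0.506}]}}

```text
t: 1.85
tool_pos: [0.5572, -0.0013, 0.329]
orientation: [-1.547, 0.311, -0.307]
force: [-1.3, -0.1, 0.3]
opening: 0.093
```

```bash
python3 -c "
from h import *
go([.557,-.003,.229])
t=robot.read_camera('top');s=robot.read_camera('scene')
crop(t,240,130,150,120,5,'pics/d1.png');crop(s,230,100,200,150,4,'pics/d2.png')
print(proj('top',[.557,-.003,.33-.008]),proj('scene',[.557,-.003,.322]))"
```

```text
t 1.85 TCP [ 0.5572 -0.0013  0.329 ] az 67.4 q [-0.1  -0.    1.44  0.    1.7  -1.27] open 0.0930 F [-1.3 -0.1  0.3]
linear [ 0.0008  0.1    -0.0017] yaw 0.004
[[311.31129356 194.1938277 ]] [[322.7901889  145.52762368]]
```

View pics/d1.png

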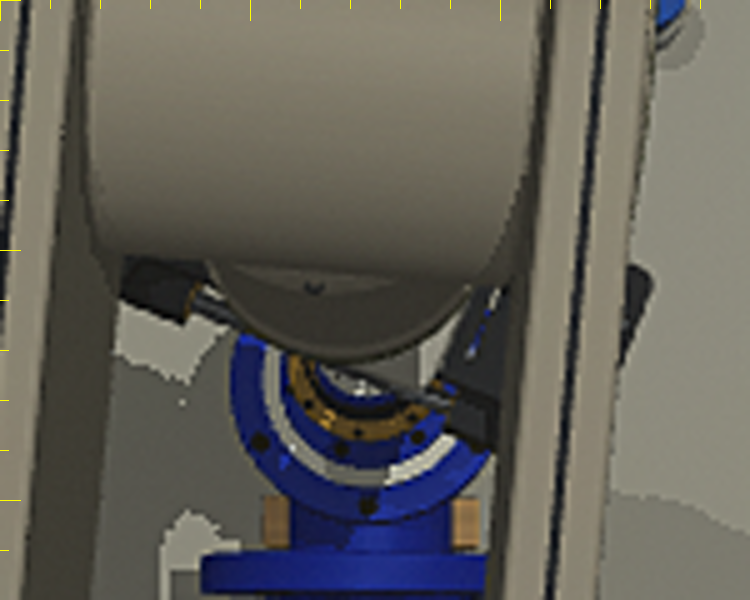

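View pics/d2.png

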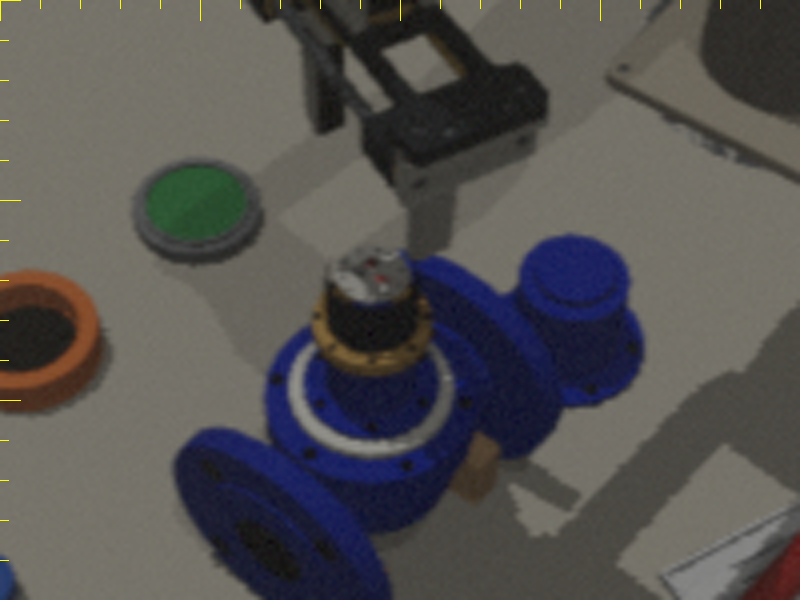

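Request:
{"method": "carry_out", "body": {"increments": [{"linear":[0,0.035,0]},{"linear":[0,0.07,0]},{"linear":[0,0.09,0]},{"linear":[0,0.1,0]},{"linear":[0,0.1,0]}]}}

```text
$.increments[0]: bad value
```

Request:
{"method": "carry_out", "body": {"increments": [{"linear":[0,0,0]},{"linear":[0,0,0]},{"linear":[0,0,0]},{"linear":[0,0,0]},{"linear":[0,0,0]}], "gripper": 0.5, "newtons": 10}}

```text
$.increments[0]: bad value
```

```bash
python3 -c "
from h import *
go([.557,-.003,.229])"
```

```text
t 1.95 TCP [ 0.5567 -0.0032  0.3294] az 67.1 q [-0.1  -0.    1.44  0.    1.7  -1.27] open 0.0931 F [ 0.5 -0.7 -0.3]
linear [0.0004 0.1004 0.0003] yaw -0.001
```

Yaw has to be given in every row.

Request:
{"method": "carry_out", "body": {"increments": [{"linear":[0,0.035,0],"yaw":0},{"linear":[0,0.07,0],"yaw":0},{"linear":[0,0.09,0],"yaw":0},{"linear":[0,0.1,0],"yaw":0},{"linear":[0,0.1,0],"yaw":0}]}}

```text
t: 2.58
tool_pos: [0.5564, -0.0035, 0.2296]
orientation: [-1.547, 0.316, -0.312]
force: [0.1, -0.2, 0.3]
opening: 0.093
```

Request:
{"method": "carry_out", "body": {"increments": [{"linear":[0,0,0],"yaw":0},{"linear":[0,0,0],"yaw":0},{"linear":[0,0,0],"yaw":0},{"linear":[0,0,0],"yaw":0},{"linear":[0,0,0],"yaw":0}], "gripper": 0.5, "newtons": 12}}

```text
t: 3.2
tool_pos: [0.5566, -0.0034, 0.2297]
orientation: [-1.547, 0.315, -0.312]
force: [0.1, 0.7, 0.8]
opening: 0.0536
```

```bash
python3 -c "
from h import *
go([.557,-.003,.229])"
```

```text
t 3.20 TCP [ 0.5566 -0.0034  0.2297] az 67.1 q [-0.1   0.01  1.61  0.    1.52 -1.27] open 0.0536 F [0.1 0.7 0.8]
linear [0.0003 0.0007 0.0005] yaw -0.002
```

Request:
{"method": "carry_out", "body": {"increments": [{"linear":[0,-0.005,0],"yaw":0},{"linear":[0,-0.02,0],"yaw":0},{"linear":[0,-0.04,0],"yaw":0},{"linear":[0,-0.06,0],"yaw":0},{"linear":[0,-0.06,0],"yaw":0}], "gripper": 0.4}}

```text
t: 3.82
tool_pos: [0.5581, -0.0036, 0.2931]
orientation: [-1.546, 0.311, -0.316]
force: [-0.7, 0.1, -2.9]
opening: 0.0535
```

```bash
python3 -c "
from h import *
go([.428,-.272,.28])
t=robot.read_camera('top');s=robot.read_camera('scene')
crop(t,240,130,150,120,5,'pics/e1.png');crop(s,230,100,200,150,4,'pics/e2.png')"
```

```text
t 3.83 TCP [ 0.5581 -0.0036  0.2931] az 67.1 q [-0.1  -0.01  1.51  0.    1.63 -1.27] open 0.0535 F [-0.7  0.1 -2.9]
linear [-0.0152  0.0124 -0.2979] yaw -0.002
```

View pics/e2.png

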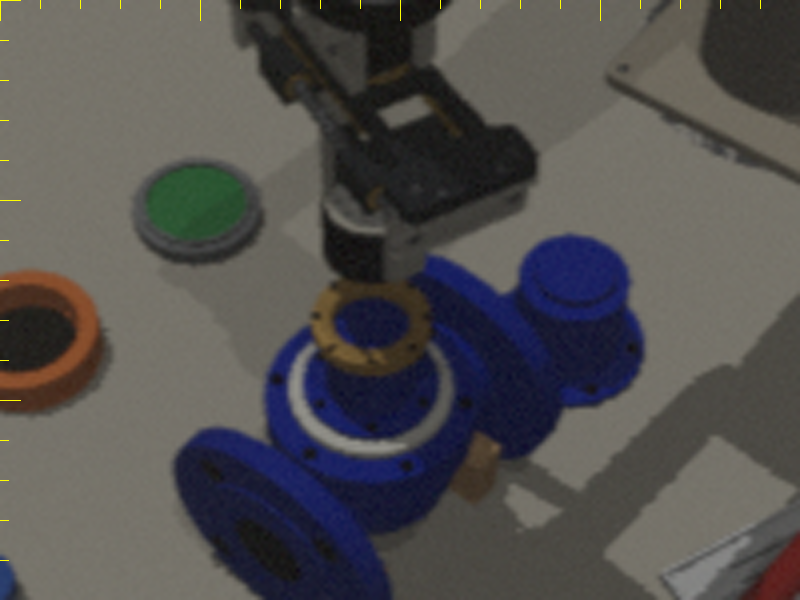

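Request:
{"method": "carry_out", "body": {"increments": [{"linear":[-0.001,0,-0.025],"yaw":0},{"linear":[-0.004,0,-0.075],"yaw":0},{"linear":[-0.006,0,-0.125],"yaw":0},{"linear":[-0.009,0,-0.175],"yaw":0},{"linear":[-0.011,0,-0.22],"yaw":0}]}}

```text
t: 4.55
tool_pos: [0.4596, -0.2029, 0.2887]
orientation: [-1.546, 0.316, -0.312]
force: [-0.5, -0.8, -2.0]
opening: 0.0534
```

Request:
{"method": "carry_out", "body": {"increments": [{"linear":[-0.002,0,-0.04],"yaw":0},{"linear":[-0.004,0,-0.065],"yaw":0},{"linear":[-0.004,0.02,-0.075],"yaw":0},{"linear":[-0.004,0.06,-0.077],"yaw":0},{"linear":[-0.004,0.1,-0.077],"yaw":0}]}}

```text
t: 5.18
tool_pos: [0.4253, -0.2711, 0.1855]
orientation: [-1.545, 0.317, -0.311]
force: [-0.2, -0.5, -2.1]
opening: 0.0533
```

```bash
python3 -c "
from h import *
go([.428,-.272,.034])
t=robot.read_camera('top');s=robot.read_camera('scene')
crop(t,340,190,150,120,5,'pics/f1.png');crop(s,230,80,120,100,5,'pics/f2.png')"
```

```text
t 5.17 TCP [ 0.4253 -0.2711  0.1855] az 67.1 q [-0.67 -0.1   1.8   0.    1.45 -1.84] open 0.0533 F [-0.2 -0.5 -2.1]
linear [ 0.0035  0.1515 -0.    ] yaw -0.002
```

View pics/f1.png

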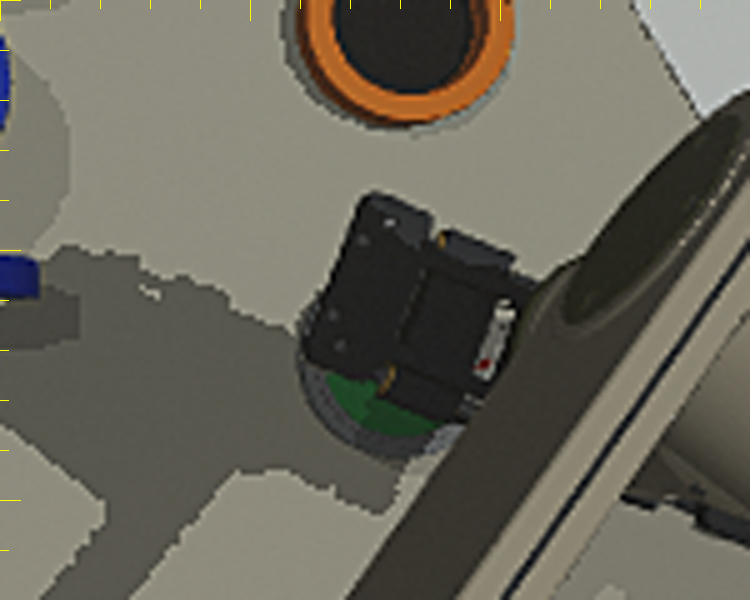

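View pics/f2.png

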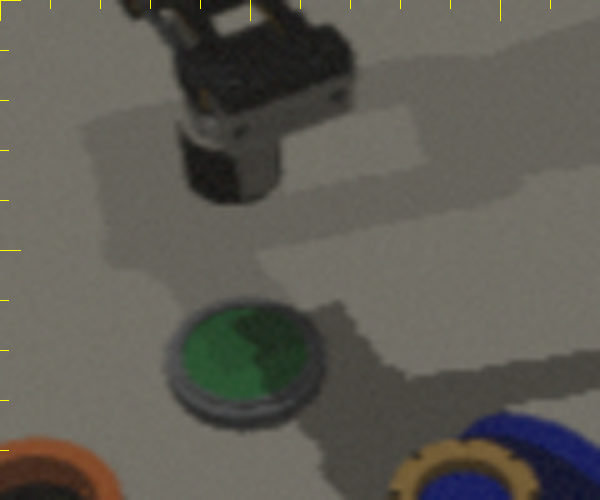

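Request:
{"method": "carry_out", "body": {"increments": [{"linear":[0.001,0.04,0],"yaw":0},{"linear":[0.0025,0.09,0],"yaw":0},{"linear":[0.0035,0.125,0],"yaw":0},{"linear":[0.0035,0.142,0],"yaw":0},{"linear":[0.0035,0.145,0],"yaw":0}]}}

```text
t: 5.9
tool_pos: [0.4242, -0.2683, 0.0362]
orientation: [-1.54, 0.324, -0.302]
force: [0.0, 0.0, -1.6]
opening: 0.0536
```

```bash
python3 -c "
from h import *
go([.428,-.272,.0317])"
```

```text
t 5.90 TCP [ 0.4242 -0.2683  0.0362] az 67.1 q [-0.67  0.07  1.92  0.    1.17 -1.84] open 0.0536 F [ 0.   0.  -1.6]
linear [ 0.005   0.0044 -0.0019] yaw -0.002
```

Request:
{"method": "carry_out", "body": {"increments": [{"linear":[0.003,0.001,-0.001],"yaw":0},{"linear":[0.005,0.002,-0.002],"yaw":0},{"linear":[0.005,0.003,-0.002],"yaw":0},{"linear":[0.005,0.004,-0.002],"yaw":0},{"linear":[0.005,0.004,-0.002],"yaw":0}]}}

```text
t: 6.52
tool_pos: [0.4279, -0.272, 0.0321]
orientation: [-1.54, 0.324, -0.302]
force: [0.7, -0.2, -1.2]
opening: 0.0534
```

```bash
python3 -c "
from h import *
go([.428,-.272,.0317]); print(np.round(Ro.from_rotvec(robot.read_state()['orientation']).as_matrix(),3))"
```

```text
t 6.53 TCP [ 0.4279 -0.272   0.0321] az 67.1 q [-0.67  0.09  1.91  0.    1.16 -1.84] open 0.0534 F [ 0.7 -0.2 -1.2]
linear [0.0001 0.0004 0.0001] yaw -0.002
[[ 0.921 -0.012  0.389]
 [-0.389  0.01   0.921]
 [-0.015 -1.     0.005]]
```

Request:
{"method": "carry_out", "body": {"increments": [{"linear":[0,0.0005,0],"yaw":0},{"linear":[0,0.001,0],"yaw":0},{"linear":[0,0.001,0],"yaw":0}]}}

```text
t: 6.9
tool_pos: [0.4279, -0.272, 0.0315]
orientation: [-1.54, 0.324, -0.302]
force: [-3.8, 3.1, 4.8]
opening: 0.0531
```

Request:
{"method": "carry_out", "body": {"increments": [{"linear":[0,0.0005,0],"yaw":0},{"linear":[0,0.001,0],"yaw":0},{"linear":[0,0.001,0],"yaw":0}]}}

```text
t: 7.28
tool_pos: [0.4282, -0.2721, 0.0312]
orientation: [-1.54, 0.324, -0.302]
force: [-2.7, 3.0, 7.2]
opening: 0.0531
```

Request:
{"method": "carry_out", "body": {"increments": [{"linear":[0,0,0],"yaw":0},{"linear":[0,0,0],"yaw":0},{"linear":[0,0,0],"yaw":0},{"linear":[0,0,0],"yaw":0},{"linear":[0,-0.005,0],"yaw":0}], "gripper": 0.85}}

```text
t: 7.9
tool_pos: [0.4279, -0.2718, 0.0359]
orientation: [-1.54, 0.324, -0.302]
force: [-0.3, 0.9, -0.7]
opening: 0.079
```

Request:
{"method": "carry_out", "body": {"increments": [{"linear":[0,-0.04,0],"yaw":0},{"linear":[0,-0.1,0],"yaw":0},{"linear":[0,-0.16,0],"yaw":0},{"linear":[0,-0.22,0],"yaw":0},{"linear":[0,-0.24,0],"yaw":0}]}}

```text
t: 8.52
tool_pos: [0.4323, -0.2755, 0.2813]
orientation: [-1.543, 0.319, -0.307]
force: [-0.1, -0.3, 0.6]
opening: 0.079
```

```bash
python3 -c "
from h import *
go([.557,-.003,.275]);print(np.round(Ro.from_rotvec(robot.read_state()['orientation']).as_matrix(),3))
t=robot.read_camera('top');s=robot.read_camera('scene')
crop(t,340,190,150,120,4,'pics/g1.png');crop(s,230,80,120,100,6,'pics/g2.png')"
```

```text
t 8.53 TCP [ 0.4323 -0.2755  0.2813] az 67.1 q [-0.67 -0.12  1.64  0.    1.63 -1.84] open 0.0790 F [-0.1 -0.3  0.6]
linear [0.009  0.0071 0.2996] yaw -0.001
[[ 0.921 -0.006  0.389]
 [-0.389  0.006  0.921]
 [-0.008 -1.     0.003]]
```

View pics/g2.png

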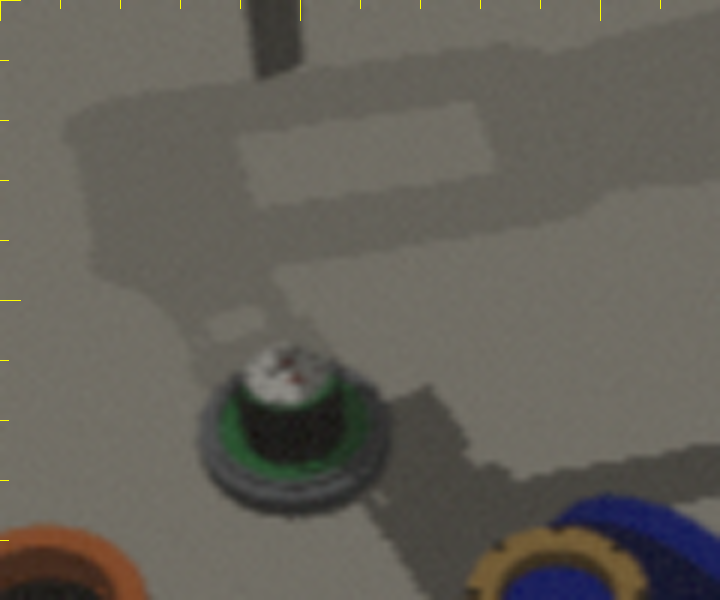

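Register is upright on the pad. Now the ring.

Request:
{"method": "carry_out", "body": {"increments": [{"linear":[0,0,0.05],"yaw":0},{"linear":[0.002,0,0.11],"yaw":0},{"linear":[0.004,0.001,0.17],"yaw":0},{"linear":[0.006,0.002,0.22],"yaw":0},{"linear":[0.008,0.003,0.27],"yaw":0}], "gripper": 1}}

```text
t: 9.25
tool_pos: [0.5436, -0.0277, 0.2737]
orientation: [-1.543, 0.324, -0.302]
force: [1.2, -0.7, -0.3]
opening: 0.0931
```

```bash
python3 -c "
from h import *
go([.557,-.003,.275])"
```

```text
t 9.25 TCP [ 0.5436 -0.0277  0.2737] az 67.1 q [-0.15 -0.02  1.56  0.01  1.62 -1.32] open 0.0931 F [ 1.2 -0.7 -0.3]
linear [ 0.0027 -0.0013  0.028 ] yaw -0.001
```

Request:
{"method": "carry_out", "body": {"increments": [{"linear":[0.002,0,0.018],"yaw":0},{"linear":[0.0027,0,0.028],"yaw":0},{"linear":[0.0027,0,0.028],"yaw":0},{"linear":[0.0027,0,0.028],"yaw":0}]}}

```text
t: 9.75
tool_pos: [0.5568, -0.0042, 0.2737]
orientation: [-1.543, 0.325, -0.303]
force: [0.3, 0.7, 0.8]
opening: 0.0931
```

```bash
python3 -c "
from h import *
go([.557,-.003,.196]);print(np.round(Ro.from_rotvec(robot.read_state()['orientation']).as_matrix(),3))
t=robot.read_camera('top');s=robot.read_camera('scene')
crop(t,270,150,100,90,6,'pics/i1.png');crop(s,270,120,110,90,6,'pics/i2.png')"
```

```text
t 9.75 TCP [ 0.5568 -0.0042  0.2737] az 67.1 q [-0.1   0.01  1.53  0.01  1.62 -1.27] open 0.0931 F [0.3 0.7 0.8]
linear [0.0009 0.0777 0.001 ] yaw -0.003
[[ 0.921 -0.013  0.39 ]
 [-0.39   0.008  0.921]
 [-0.015 -1.     0.002]]
```

View pics/i2.png

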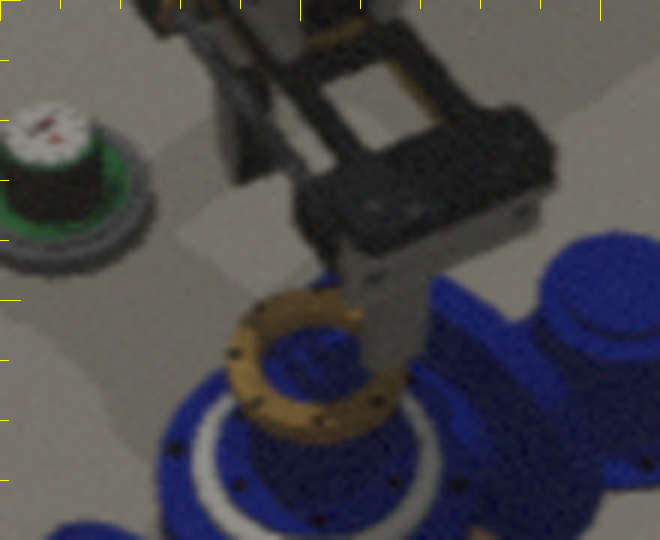

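View pics/i1.png

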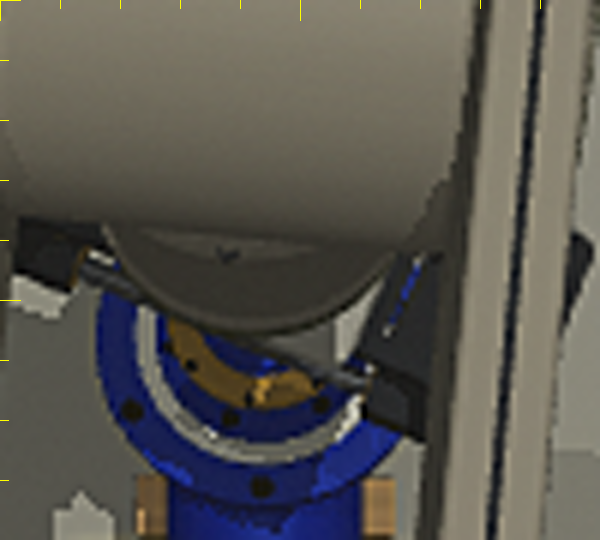

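```bash
python3 -c "
from h import *
print(back('scene',(323.2,180),.213), proj('scene',[.557,-.003,.213]))"
```

```text
[0.55987386 0.00174193 0.213     ] [[322.3307014  178.22142126]]
```

Request:
{"method": "carry_out", "body": {"increments": [{"linear":[0,0.02,0],"yaw":0},{"linear":[0.0009,0.045,0.001],"yaw":0},{"linear":[0.0009,0.065,0.001],"yaw":0},{"linear":[0.0009,0.077,0.001],"yaw":0},{"linear":[0.0009,0.077,0.001],"yaw":0}]}}

```text
t: 10.48
tool_pos: [0.5564, -0.0029, 0.1956]
orientation: [-1.543, 0.326, -0.302]
force: [-0.1, 0.5, 0.5]
opening: 0.0926
```

Request:
{"method": "carry_out", "body": {"increments": [{"linear":[0,0,0],"yaw":0},{"linear":[0,0,0],"yaw":0},{"linear":[0,0,0],"yaw":0},{"linear":[0,0,0],"yaw":0}], "gripper": 0.6, "newtons": 20}}

```text
t: 10.98
tool_pos: [0.5568, -0.0031, 0.1964]
orientation: [-1.543, 0.325, -0.303]
force: [-0.9, -0.4, 3.5]
opening: 0.0699
```

```bash
python3 -c "
from h import *
go([.557,-.003,.196]);print(np.round(Ro.from_rotvec(robot.read_state()['orientation']).as_matrix(),3))"
```

```text
t 10.97 TCP [ 0.5568 -0.0031  0.1964] az 67.0 q [-0.1   0.04  1.64  0.01  1.48 -1.27] open 0.0699 F [-0.9 -0.4  3.5]
linear [0.0001 0.0004 0.0001] yaw -0.003
[[ 0.921 -0.013  0.39 ]
 [-0.39   0.008  0.921]
 [-0.015 -1.     0.002]]
```

Request:
{"method": "carry_out", "body": {"increments": [{"linear":[0,-0.005,0],"yaw":0},{"linear":[0,-0.02,0],"yaw":0},{"linear":[0,-0.05,0],"yaw":0},{"linear":[0,-0.07,0],"yaw":0},{"linear":[0,-0.07,0],"yaw":0}], "gripper": 0.55}}

```text
t: 11.6
tool_pos: [0.559, -0.0037, 0.269]
orientation: [-1.542, 0.322, -0.306]
force: [0.1, 0.1, -3.0]
opening: 0.0701
```

```bash
python3 -c "
from h import *
go([.631,.255,.25])
t=robot.read_camera('top');s=robot.read_camera('scene')
crop(s,270,100,110,110,5,'pics/j2.png')"
```

```text
t 11.60 TCP [ 0.559  -0.0037  0.269 ] az 67.0 q [-0.1   0.01  1.53  0.01  1.6  -1.27] open 0.0701 F [ 0.1  0.1 -3. ]
linear [-0.0344  0.0203  0.2663] yaw -0.003
```

View pics/j2.png

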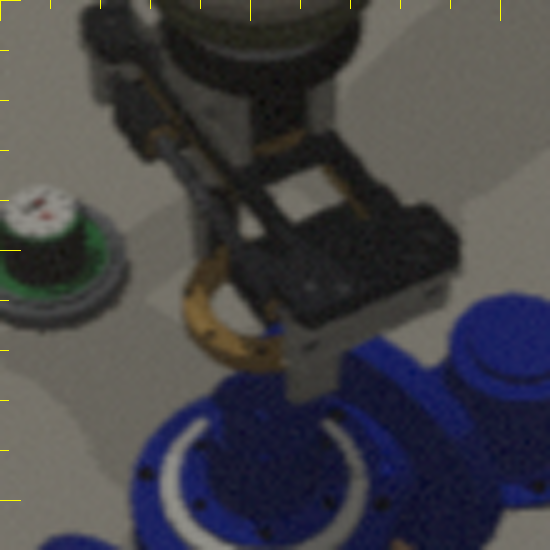

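Ring is held flat. On to the spindle.

Request:
{"method": "carry_out", "body": {"increments": [{"linear":[-0.003,0,0.025],"yaw":0},{"linear":[-0.01,0,0.075],"yaw":0},{"linear":[-0.016,0,0.125],"yaw":0},{"linear":[-0.023,0,0.175],"yaw":0},{"linear":[-0.029,0,0.22],"yaw":0}]}}

```text
t: 12.32
tool_pos: [0.6162, 0.2119, 0.2646]
orientation: [-1.544, 0.328, -0.3]
force: [0.9, 0.5, -2.3]
opening: 0.0701
```

```bash
python3 -c "
from h import *
go([.631,.255,.15])"
```

```text
t 12.32 TCP [0.6162 0.2119 0.2646] az 67.1 q [ 0.25  0.27  1.26  0.01  1.62 -0.92] open 0.0701 F [ 0.9  0.5 -2.3]
linear [-0.0012  0.1147  0.0454] yaw -0.003
```

Request:
{"method": "carry_out", "body": {"increments": [{"linear":[-0.001,0,0.03],"yaw":0},{"linear":[-0.0012,0.02,0.0454],"yaw":0},{"linear":[-0.0012,0.06,0.0454],"yaw":0},{"linear":[-0.0012,0.1147,0.0454],"yaw":0},{"linear":[-0.0012,0.1147,0.0454],"yaw":0}]}}

```text
t: 12.95
tool_pos: [0.6258, 0.2526, 0.1412]
orientation: [-1.551, 0.338, -0.291]
force: [-0.7, 0.5, -2.9]
opening: 0.0703
```

```bash
python3 -c "
from h import *
go([.631,.255,.09]);print(np.round(Ro.from_rotvec(robot.read_state()['orientation']).as_matrix(),3))
t=robot.read_camera('top');s=robot.read_camera('scene')
crop(t,170,130,100,90,6,'pics/k1.png');crop(s,340,220,110,110,5,'pics/k2.png')"
```

```text
t 12.95 TCP [0.6258 0.2526 0.1412] az 67.0 q [ 0.3   0.41  1.32  0.01  1.44 -0.87] open 0.0703 F [-0.7  0.5 -2.9]
linear [0.0053 0.0511 0.0047] yaw -0.003
[[ 0.92  -0.03   0.39 ]
 [-0.39   0.002  0.921]
 [-0.029 -1.    -0.009]]
```

View pics/k1.png

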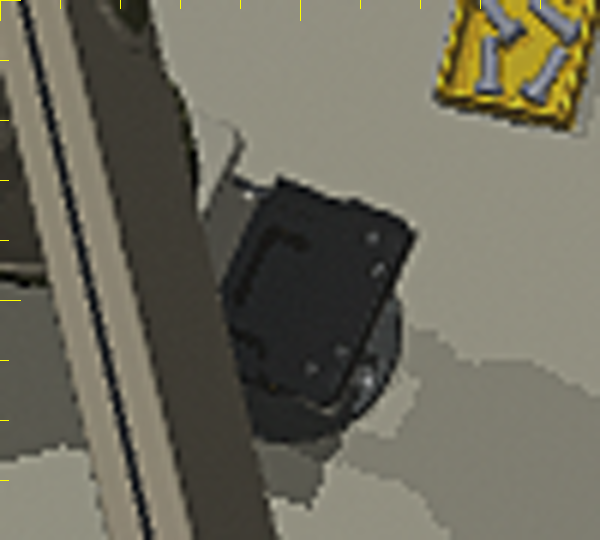

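View pics/k2.png

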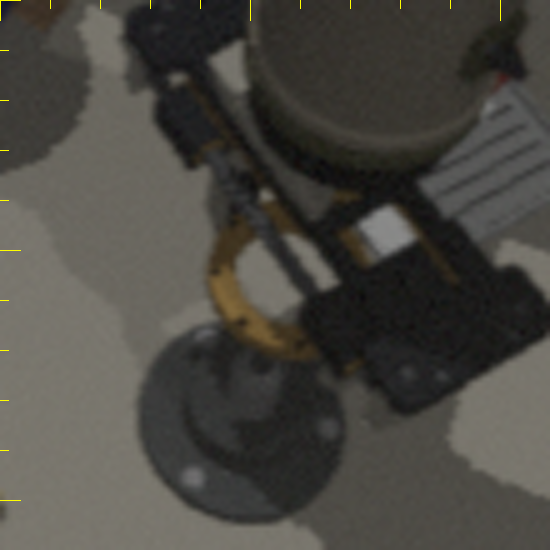

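Request:
{"method": "carry_out", "body": {"increments": [{"linear":[0.003,0.012,0.003],"yaw":0},{"linear":[0.0053,0.027,0.0047],"yaw":0},{"linear":[0.0053,0.042,0.0047],"yaw":0},{"linear":[0.0053,0.051,0.0047],"yaw":0},{"linear":[0.0053,0.051,0.0047],"yaw":0}]}}

```text
t: 13.68
tool_pos: [0.6352, 0.2565, 0.0967]
orientation: [-1.546, 0.331, -0.298]
force: [0.8, -0.2, -3.0]
opening: 0.07
```

```bash
python3 -c "
from h import *
go([.631,.255,.04]);print(np.round(Ro.from_rotvec(robot.read_state()['orientation']).as_matrix(),3))
t=robot.read_camera('top');s=robot.read_camera('scene')
crop(s,340,230,110,110,6,'pics/l2.png')"
```

```text
t 13.68 TCP [0.6352 0.2565 0.0967] az 67.0 q [ 0.3   0.46  1.34  0.01  1.37 -0.87] open 0.0700 F [ 0.8 -0.2 -3. ]
linear [-0.0021  0.0568 -0.0029] yaw -0.003
[[ 0.92  -0.021  0.39 ]
 [-0.39   0.006  0.921]
 [-0.021 -1.    -0.003]]
```

View pics/l2.png

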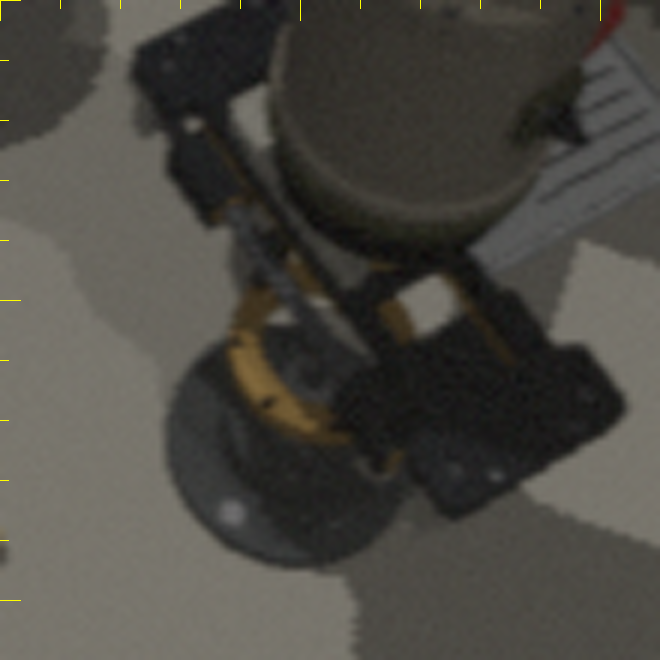

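Request:
{"method": "carry_out", "body": {"increments": [{"linear":[-0.002,0.008,-0.002],"yaw":0},{"linear":[-0.0021,0.02,-0.0029],"yaw":0},{"linear":[-0.0021,0.033,-0.0029],"yaw":0},{"linear":[-0.0021,0.045,-0.0029],"yaw":0},{"linear":[-0.0021,0.054,-0.0029],"yaw":0}]}}

```text
t: 14.4
tool_pos: [0.6316, 0.2552, 0.0431]
orientation: [-1.546, 0.33, -0.299]
force: [-0.2, -0.2, -2.7]
opening: 0.0702
```

```bash
python3 -c "
from h import *
go([.631,.255,.029]);print(np.round(Ro.from_rotvec(robot.read_state()['orientation']).as_matrix(),3))
t=robot.read_camera('top');s=robot.read_camera('scene')
crop(s,340,230,110,110,6,'pics/l3.png')"
```

```text
t 14.40 TCP [0.6316 0.2552 0.0431] az 67.0 q [ 0.3   0.5   1.38  0.01  1.27 -0.87] open 0.0702 F [-0.2 -0.2 -2.7]
linear [-0.0002  0.0141 -0.0004] yaw -0.003
[[ 0.92  -0.019  0.39 ]
 [-0.39   0.006  0.921]
 [-0.02  -1.    -0.002]]
```

View pics/l3.png

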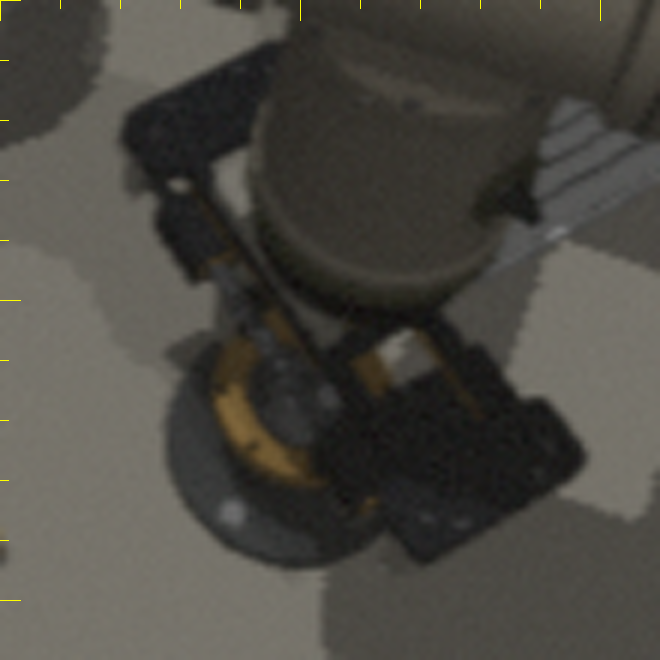

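Ring is round the spindle. Lower onto the shoulder.

Request:
{"method": "carry_out", "body": {"increments": [{"linear":[0,0.004,0],"yaw":0},{"linear":[0,0.008,0],"yaw":0},{"linear":[0,0.011,0],"yaw":0},{"linear":[0,0.0125,0],"yaw":0},{"linear":[0,0.0125,0],"yaw":0}]}}

```text
t: 15.12
tool_pos: [0.6308, 0.2551, 0.0301]
orientation: [-1.546, 0.331, -0.298]
force: [-0.6, -0.4, -2.1]
opening: 0.0697
```

Request:
{"method": "carry_out", "body": {"increments": [{"linear":[0,0.0005,0],"yaw":0},{"linear":[0,0.001,0],"yaw":0},{"linear":[0,0.0015,0],"yaw":0}]}}

```text
t: 15.5
tool_pos: [0.6309, 0.2551, 0.029]
orientation: [-1.546, 0.331, -0.298]
force: [-1.5, -0.3, 2.3]
opening: 0.0699
```

Request:
{"method": "carry_out", "body": {"increments": [{"linear":[0,0.0005,0],"yaw":0},{"linear":[0,0.0005,0],"yaw":0},{"linear":[0,0.0005,0],"yaw":0},{"linear":[0,0.0005,0],"yaw":0}], "gripper": 1}}

```text
t: 16.0
tool_pos: [0.631, 0.2551, 0.0286]
orientation: [-1.546, 0.331, -0.298]
force: [-0.1, -0.4, -0.3]
opening: 0.0929
```

Request:
{"method": "carry_out", "body": {"increments": [{"linear":[0,-0.02,0],"yaw":0},{"linear":[0,-0.07,0],"yaw":0},{"linear":[0,-0.13,0],"yaw":0},{"linear":[0,-0.19,0],"yaw":0},{"linear":[0,-0.24,0],"yaw":0}]}}

```text
t: 16.62
tool_pos: [0.6363, 0.2539, 0.2738]
orientation: [-1.544, 0.328, -0.301]
force: [0.8, -0.2, 0.7]
opening: 0.0932
```

```bash
python3 -c "
from h import *
go([.557,-.003,.26]);print(np.round(Ro.from_rotvec(robot.read_state()['orientation']).as_matrix(),3))
t=robot.read_camera('top');s=robot.read_camera('scene')
crop(s,340,230,110,110,6,'pics/m3.png');crop(t,170,130,100,90,6,'pics/m1.png')"
```

```text
t 16.62 TCP [0.6363 0.2539 0.2738] az 67.0 q [ 0.3   0.36  1.13  0.01  1.66 -0.87] open 0.0932 F [ 0.8 -0.2  0.7]
linear [ 0.0275  0.0133 -0.2675] yaw -0.003
[[ 0.921 -0.016  0.39 ]
 [-0.39   0.007  0.921]
 [-0.018 -1.     0.   ]]
```

View pics/m3.png

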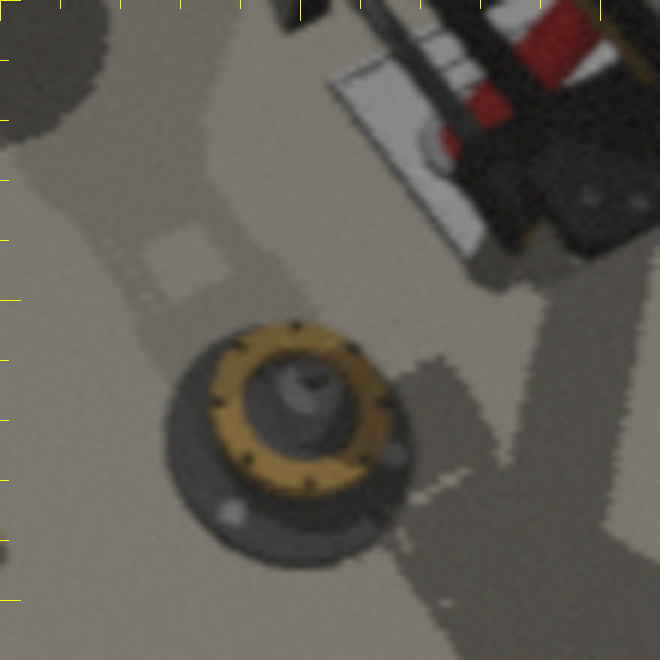

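Request:
{"method": "carry_out", "body": {"increments": [{"linear":[0.005,0,-0.05],"yaw":0},{"linear":[0.011,0.002,-0.11],"yaw":0},{"linear":[0.017,0.005,-0.17],"yaw":0},{"linear":[0.023,0.008,-0.22],"yaw":0},{"linear":[0.0265,0.01,-0.255],"yaw":0}]}}

```text
t: 17.35
tool_pos: [0.5629, 0.0076, 0.2685]
orientation: [-1.539, 0.321, -0.31]
force: [0.7, -0.6, 0.9]
opening: 0.0927
```

Request:
{"method": "carry_out", "body": {"increments": [{"linear":[0,0,0],"yaw":0},{"linear":[0,0,0],"yaw":0}]}}

```text
t: 17.6
tool_pos: [0.563, 0.008, 0.2692]
orientation: [-1.539, 0.32, -0.311]
force: [-0.4, 0.5, 0.1]
opening: 0.0931
```

```bash
python3 -c "
from h import *
go([.557,-.003,.171]);print(np.round(Ro.from_rotvec(robot.read_state()['orientation']).as_matrix(),3))"
```

```text
t 17.60 TCP [0.563  0.008  0.2692] az 66.9 q [-0.08  0.02  1.53  0.01  1.6  -1.25] open 0.0931 F [-0.4  0.5  0.1]
linear [-0.0005  0.0981 -0.0132] yaw -0.005
[[ 0.92  -0.004  0.392]
 [-0.392  0.01   0.92 ]
 [-0.008 -1.     0.008]]
```

Request:
{"method": "carry_out", "body": {"increments": [{"linear":[0,0.02,-0.01],"yaw":0},{"linear":[-0.0005,0.05,-0.0132],"yaw":0},{"linear":[-0.0005,0.08,-0.0132],"yaw":0},{"linear":[-0.0005,0.098,-0.0132],"yaw":0},{"linear":[-0.0005,0.098,-0.0132],"yaw":0}]}}

```text
t: 18.23
tool_pos: [0.5562, -0.002, 0.1697]
orientation: [-1.539, 0.322, -0.307]
force: [-0.2, -0.6, -0.3]
opening: 0.0932
```

Request:
{"method": "carry_out", "body": {"increments": [{"linear":[0,0,0],"yaw":0},{"linear":[0,0,0],"yaw":0},{"linear":[0,0,0],"yaw":0},{"linear":[0,0,0],"yaw":0},{"linear":[0,0,0],"yaw":0}], "gripper": 0.5, "newtons": 25}}

```text
t: 18.85
tool_pos: [0.5564, -0.0022, 0.1702]
orientation: [-1.539, 0.321, -0.308]
force: [-0.5, -0.4, 1.8]
opening: 0.0568
```

```bash
python3 -c "
from h import *
go([.557,-.003,.25]);print(np.round(Ro.from_rotvec(robot.read_state()['orientation']).as_matrix(),3))
s=robot.read_camera('scene')
crop(s,270,100,110,110,5,'pics/n2.png')"
```

```text
t 18.85 TCP [ 0.5564 -0.0022  0.1702] az 67.0 q [-0.1   0.05  1.67  0.01  1.42 -1.27] open 0.0568 F [-0.5 -0.4  1.8]
linear [ 0.0001 -0.0799  0.0001] yaw -0.004
[[ 0.92  -0.007  0.391]
 [-0.391  0.01   0.92 ]
 [-0.01  -1.     0.007]]
```

View pics/n2.png

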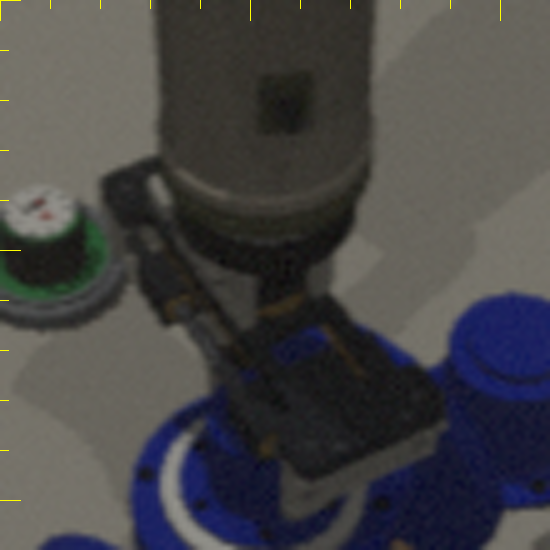

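```bash
python3 -c "
from h import *
print('ring scene',back('scene',(340+302/6,230+408/6),.046),'foot',back('scene',(340+289/6,230+446/6),.01))"
```

```text
ring scene [0.63415821 0.25842862 0.046     ] foot [0.63540953 0.25930568 0.01      ]
```

View pics/m1.png

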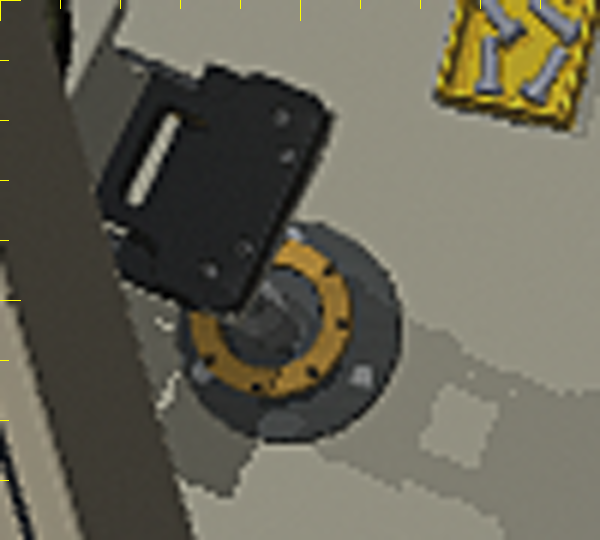

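Request:
{"method": "carry_out", "body": {"increments": [{"linear":[0,-0.004,0],"yaw":0},{"linear":[0,-0.02,0],"yaw":0},{"linear":[0,-0.05,0],"yaw":0},{"linear":[0,-0.085,0],"yaw":0},{"linear":[0,-0.1,0],"yaw":0}]}}

```text
t: 19.52
tool_pos: [0.5581, -0.0033, 0.2733]
orientation: [-1.539, 0.318, -0.311]
force: [0.6, -0.8, -4.9]
opening: 0.0566
```

Request:
{"method": "carry_out", "body": {"increments": [{"linear":[0,0,0],"yaw":0},{"linear":[0,0,0],"yaw":0}]}}

```text
t: 19.77
tool_pos: [0.5576, -0.0032, 0.2721]
orientation: [-1.539, 0.32, -0.31]
force: [0.4, -0.0, -5.0]
opening: 0.0562
```

```bash
python3 -c "
from h import *
go([.4276,.2602,.25]);print(np.round(Ro.from_rotvec(robot.read_state()['orientation']).as_matrix(),3))
s=robot.read_camera('scene')
crop(s,270,80,110,130,5,'pics/o2.png')"
```

```text
t 19.77 TCP [ 0.5576 -0.0032  0.2721] az 67.0 q [-0.1   0.01  1.54  0.01  1.6  -1.27] open 0.0562 F [ 0.4 -0.  -5. ]
linear [-0.2225  0.0253  0.1915] yaw -0.004
[[ 0.92  -0.004  0.391]
 [-0.391  0.01   0.92 ]
 [-0.008 -1.     0.008]]
```

View pics/o2.png

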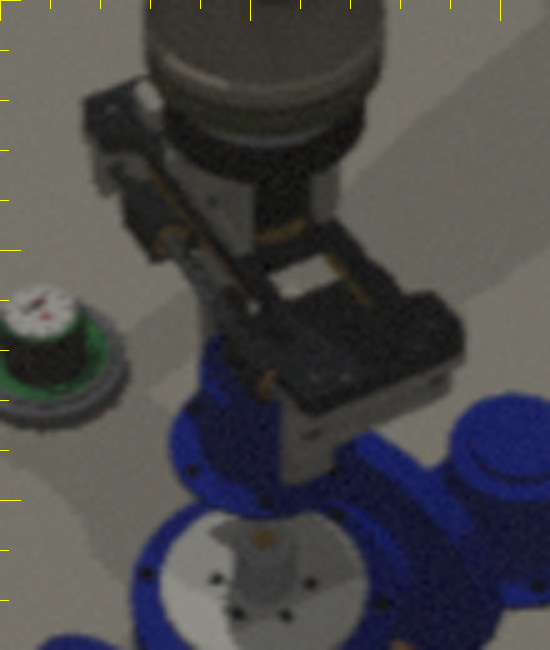

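Request:
{"method": "carry_out", "body": {"increments": [{"linear":[-0.02,0,0.017],"yaw":0},{"linear":[-0.06,0,0.051],"yaw":0},{"linear":[-0.1,0,0.086],"yaw":0},{"linear":[-0.14,0,0.12],"yaw":0},{"linear":[-0.18,0,0.155],"yaw":0}]}}

```text
t: 20.45
tool_pos: [0.4507, 0.2109, 0.2728]
orientation: [-1.54, 0.322, -0.308]
force: [0.7, 1.7, -4.3]
opening: 0.0568
```

Request:
{"method": "carry_out", "body": {"increments": [{"linear":[-0.02,0,0.017],"yaw":0},{"linear":[-0.03,0,0.026],"yaw":0},{"linear":[-0.03,0,0.026],"yaw":0}]}}

```text
t: 20.82
tool_pos: [0.433, 0.2466, 0.2725]
orientation: [-1.541, 0.322, -0.306]
force: [0.2, -1.4, -4.0]
opening: 0.0569
```

```bash
cat >> h.py <<'E'
OR=np.array([.4437,.2542]); BX=np.array([.922,-.3875]); BY=np.array([.3875,.922])
def peg():
    s=robot.read_state(); d=s['tool_pos'][:2]-OR
    print('body x %.1f y %.1f grasp z %.1f mouth(if upright) %.1f'%(1000*d@BX,1000*d@BY,1000*s['tool_pos'][2]+11,1000*s['tool_pos'][2]-24),'F body',np.round([s['force'][:2]@BX,s['force'][:2]@BY,s['force'][2]],1),'torque',np.round(s['wrist_torque'],2))
E
python3 -c "
from h import *
go([.428,.2608,.14]);peg();print(np.round(Ro.from_rotvec(robot.read_state()['orientation']).as_matrix(),3))"
```

```text
t 20.82 TCP [0.433  0.2466 0.2725] az 67.0 q [ 0.41 -0.16  1.69  0.01  1.61 -0.76] open 0.0569 F [ 0.2 -1.4 -4. ]
linear [-0.0087  0.1326  0.0105] yaw -0.003
body x -6.9 y -11.2 grasp z 283.5 mouth(if upright) 248.5 F body [ 0.7 -1.3 -4. ] torque [-0.02 -0.2  -0.06]
[[ 0.921 -0.008  0.39 ]
 [-0.39   0.009  0.921]
 [-0.011 -1.     0.005]]
```

Request:
{"method": "carry_out", "body": {"increments": [{"linear":[-0.006,0.02,0.008],"yaw":0},{"linear":[-0.0087,0.05,0.0105],"yaw":0},{"linear":[-0.0087,0.08,0.0105],"yaw":0},{"linear":[-0.0087,0.105,0.0105],"yaw":0},{"linear":[-0.0087,0.122,0.0105],"yaw":0}]}}

```text
t: 21.45
tool_pos: [0.4282, 0.2592, 0.149]
orientation: [-1.542, 0.324, -0.307]
force: [0.6, -0.6, -3.8]
opening: 0.0568
```

Request:
{"method": "carry_out", "body": {"increments": [{"linear":[0,0,0],"yaw":0},{"linear":[0,0,0],"yaw":0}]}}

```text
t: 21.7
tool_pos: [0.429, 0.259, 0.1499]
orientation: [-1.542, 0.324, -0.308]
force: [0.1, 0.4, -4.5]
opening: 0.0564
```

```bash
python3 -c "
from h import *
go([.428,.2608,.14]);peg();print(np.round(Ro.from_rotvec(robot.read_state()['orientation']).as_matrix(),3))
s=robot.read_camera('scene');t=robot.read_camera('top')
crop(s,370,150,120,130,5,'pics/p2.png');crop(t,150,200,130,120,5,'pics/p1.png')"
```

```text
t 21.70 TCP [0.429  0.259  0.1499] az 66.9 q [ 0.43 -0.09  1.85  0.01  1.38 -0.74] open 0.0564 F [ 0.1  0.4 -4.5]
linear [-0.0015  0.0099  0.0012] yaw -0.005
body x -15.5 y -1.3 grasp z 160.9 mouth(if upright) 125.9 F body [-0.   0.4 -4.5] torque [ 0.05 -0.21 -0.04]
[[ 0.92  -0.009  0.392]
 [-0.392  0.008  0.92 ]
 [-0.011 -1.     0.004]]
```

View pics/p2.png

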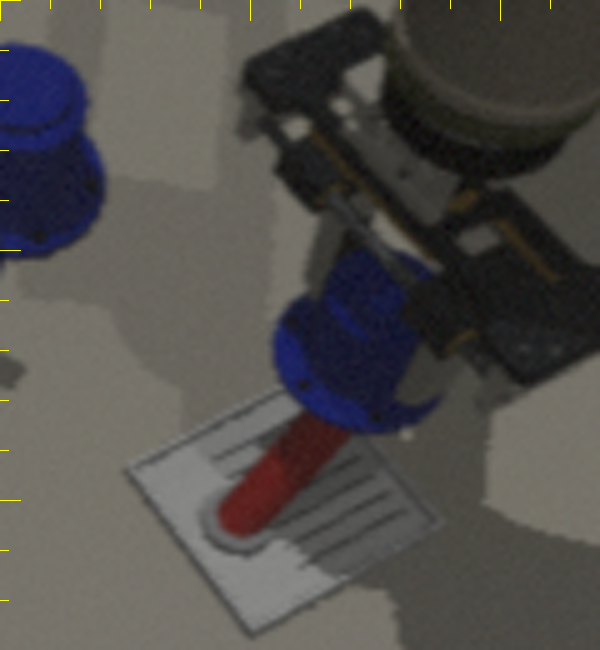

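View pics/p1.png

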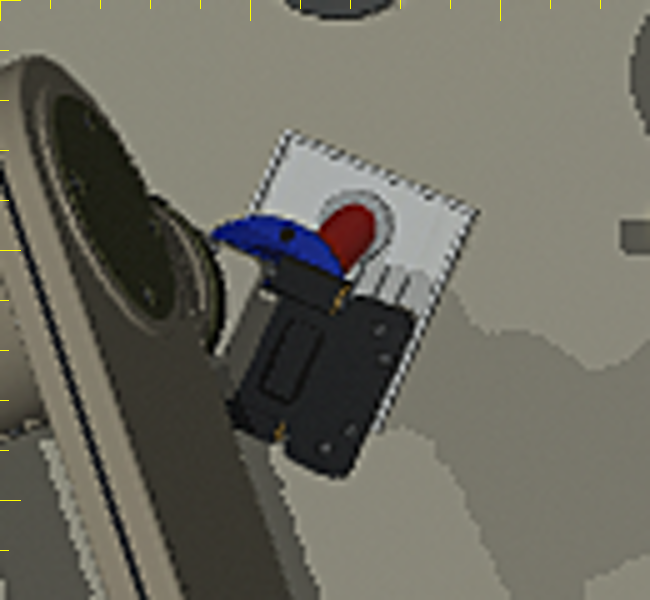

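Request:
{"method": "carry_out", "body": {"increments": [{"linear":[-0.001,0.01,0.0012],"yaw":0},{"linear":[-0.002,0.02,0.0012],"yaw":0},{"linear":[-0.0025,0.03,0.0012],"yaw":0},{"linear":[-0.0025,0.038,0.0012],"yaw":0},{"linear":[-0.0025,0.042,0.0012],"yaw":0}]}}

```text
t: 22.42
tool_pos: [0.4265, 0.2617, 0.1075]
orientation: [-1.542, 0.324, -0.308]
force: [-0.0, -0.4, -5.1]
opening: 0.0566
```

Request:
{"method": "carry_out", "body": {"increments": [{"linear":[0,0,0],"yaw":0},{"linear":[0,0,0],"yaw":0}]}}

```text
t: 22.68
tool_pos: [0.4267, 0.2618, 0.1077]
orientation: [-1.541, 0.323, -0.308]
force: [-0.7, 0.6, -4.3]
opening: 0.0564
```

```bash
python3 -c "
from h import *
go([.428,.2608,.14]);peg()
s=robot.read_camera('scene')
crop(s,370,150,120,130,5,'pics/q2.png')"
```

```text
t 22.68 TCP [0.4267 0.2618 0.1077] az 66.9 q [ 0.44 -0.05  1.89  0.01  1.3  -0.73] open 0.0564 F [-0.7  0.6 -4.3]
linear [ 0.0012 -0.0323 -0.0003] yaw -0.005
body x -18.6 y 0.4 grasp z 118.7 mouth(if upright) 83.7 F body [-0.9  0.3 -4.3] torque [ 0.02 -0.12 -0.02]
```

View pics/q2.png

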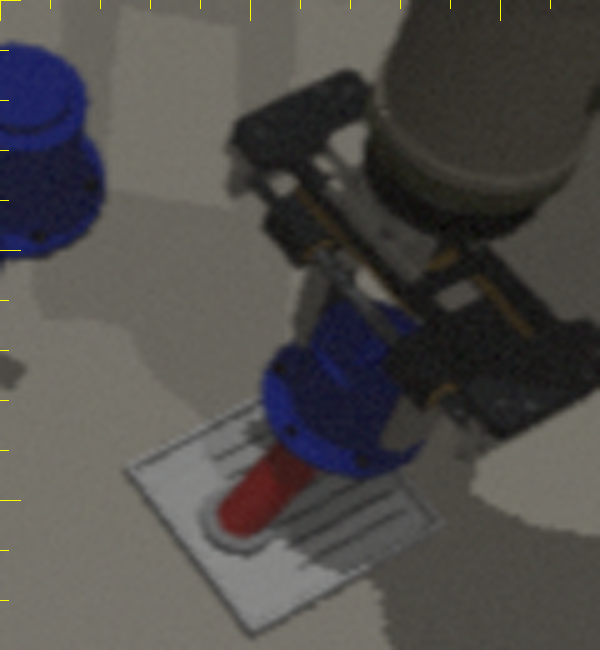

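Request:
{"method": "carry_out", "body": {"increments": [{"linear":[-0.0005,0.003,0],"yaw":0},{"linear":[-0.001,0.006,0],"yaw":0},{"linear":[-0.0015,0.009,0],"yaw":0},{"linear":[-0.002,0.012,0],"yaw":0},{"linear":[-0.002,0.012,0],"yaw":0}], "newtons": 14}}

```text
t: 23.35
tool_pos: [0.4255, 0.2626, 0.096]
orientation: [-1.541, 0.322, -0.309]
force: [4.2, -0.9, -4.8]
opening: 0.0566
```

```bash
python3 -c "
from h import *
peg()
s=robot.read_camera('scene')
crop(s,370,150,120,130,5,'pics/r2.png')"
```

```text
body x -20.0 y 0.8 grasp z 107.0 mouth(if upright) 72.0 F body [ 4.2  0.8 -4.8] torque [-0.13 -0.88  0.01]
```

View pics/r2.png

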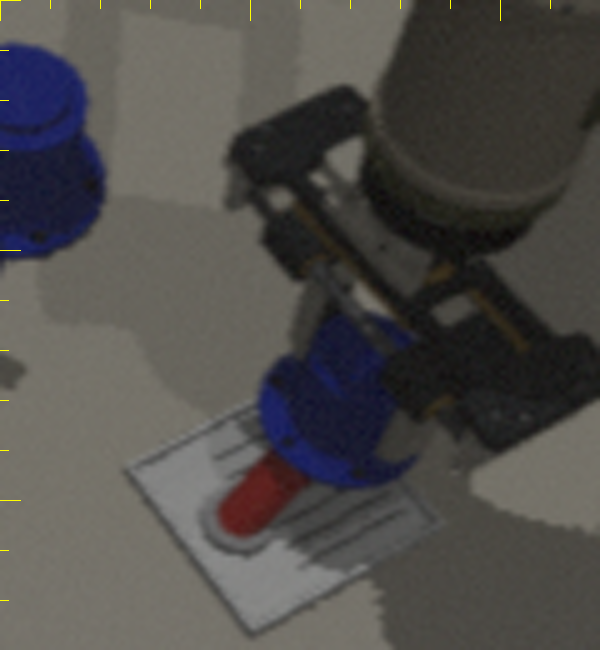

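Request:
{"method": "carry_out", "body": {"increments": [{"linear":[-0.0005,0.003,0],"yaw":0},{"linear":[-0.001,0.006,0],"yaw":0},{"linear":[-0.0015,0.009,0],"yaw":0},{"linear":[-0.002,0.012,0],"yaw":0},{"linear":[-0.002,0.012,0],"yaw":0}]}}

```text
t: 24.02
tool_pos: [0.4235, 0.2635, 0.0836]
orientation: [-1.541, 0.322, -0.309]
force: [4.5, 0.5, -4.5]
opening: 0.0567
```

```bash
python3 -c "
from h import *
peg()
s=robot.read_camera('scene')
crop(s,370,150,120,130,5,'pics/r3.png')"
```

```text
body x -22.3 y 0.7 grasp z 94.6 mouth(if upright) 59.6 F body [ 4.   2.2 -4.5] torque [-0.01 -0.9   0.05]
```

View pics/r3.png

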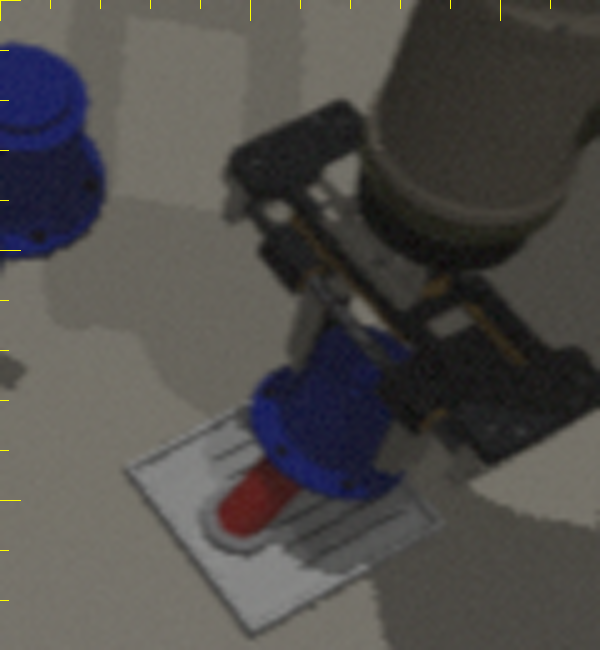

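Request:
{"method": "carry_out", "body": {"increments": [{"linear":[-0.0005,0.003,0],"yaw":0},{"linear":[-0.001,0.006,0],"yaw":0},{"linear":[-0.0017,0.009,0],"yaw":0},{"linear":[-0.0022,0.011,0],"yaw":0},{"linear":[-0.0022,0.011,0],"yaw":0}]}}

```text
t: 24.7
tool_pos: [0.4211, 0.2643, 0.0723]
orientation: [-1.542, 0.323, -0.308]
force: [1.9, -0.3, -3.7]
opening: 0.0565
```

```bash
python3 -c "
from h import *
peg()
s=robot.read_camera('scene')
crop(s,370,150,120,130,5,'pics/r4.png')"
```

```text
body x -24.8 y 0.6 grasp z 83.3 mouth(if upright) 48.3 F body [ 1.9  0.4 -3.7] torque [-0.11 -0.64  0.01]
```

View pics/r4.png

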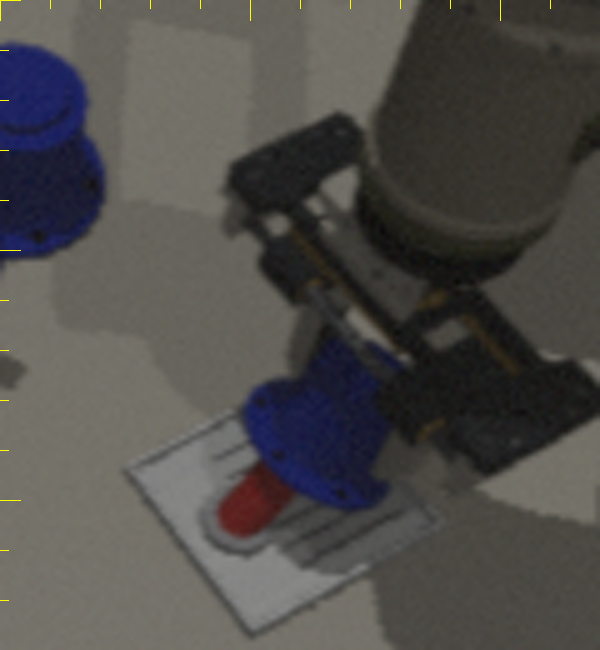

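Request:
{"method": "carry_out", "body": {"increments": [{"linear":[0,0.001,0],"yaw":0},{"linear":[0,0.002,0],"yaw":0},{"linear":[0,0.003,0],"yaw":0},{"linear":[0,0.004,0],"yaw":0},{"linear":[0,0.004,0],"yaw":0}]}}

```text
t: 25.38
tool_pos: [0.4213, 0.2644, 0.0692]
orientation: [-1.541, 0.322, -0.309]
force: [-1.3, -3.6, 6.0]
opening: 0.0567
```

```bash
python3 -c "
from h import *
peg()"
```

```text
body x -24.6 y 0.7 grasp z 80.2 mouth(if upright) 45.2 F body [ 0.2 -3.8  6. ] torque [-0.5  -0.06 -0.06]
```

Request:
{"method": "carry_out", "body": {"increments": [{"linear":[0,0,0],"yaw":0},{"linear":[0,0,0],"yaw":0},{"linear":[0,0,0],"yaw":0},{"linear":[0,0,0],"yaw":0}], "gripper": 0.75}}

```text
t: 25.88
tool_pos: [0.4211, 0.2644, 0.0691]
orientation: [-1.541, 0.323, -0.308]
force: [0.5, -0.1, 0.5]
opening: 0.0697
```

```bash
python3 -c "
from h import *
peg()
s=robot.read_camera('scene')
crop(s,370,150,120,130,5,'pics/r5.png')"
```

```text
body x -24.8 y 0.7 grasp z 80.1 mouth(if upright) 45.1 F body [0.5 0.1 0.5] torque [ 0.04 -0.14  0.04]
```

View pics/r5.png

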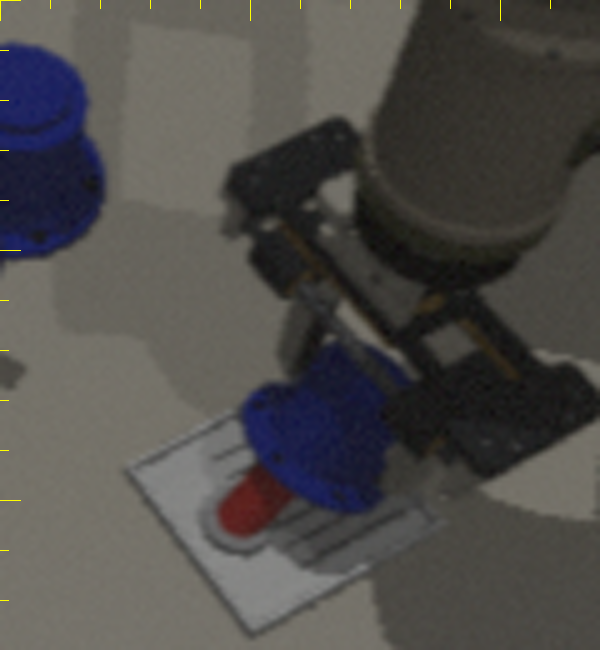

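Released and stable. Open a little more, then withdraw slowly straight up.

Request:
{"method": "carry_out", "body": {"increments": [{"linear":[0,0,0],"yaw":0},{"linear":[0,-0.003,0],"yaw":0},{"linear":[0,-0.01,0],"yaw":0},{"linear":[0,-0.025,0],"yaw":0},{"linear":[0,-0.045,0],"yaw":0}], "gripper": 0.92}}

```text
t: 26.55
tool_pos: [0.4215, 0.264, 0.1152]
orientation: [-1.542, 0.323, -0.308]
force: [-0.7, -0.6, -0.8]
opening: 0.0858
```

Request:
{"method": "carry_out", "body": {"increments": [{"linear":[0,-0.03,0],"yaw":0},{"linear":[0,-0.08,0],"yaw":0},{"linear":[0,-0.13,0],"yaw":0},{"linear":[0,-0.16,0],"yaw":0},{"linear":[0,-0.16,0],"yaw":0}]}}

```text
t: 27.18
tool_pos: [0.4242, 0.2635, 0.2797]
orientation: [-1.537, 0.318, -0.313]
force: [-0.2, -0.2, -1.1]
opening: 0.0857
```

```bash
python3 -c "
from h import *
go([.557,-.003,.26])
s=robot.read_camera('scene');t=robot.read_camera('top')
crop(s,370,150,120,130,5,'pics/s2.png');crop(t,150,200,130,120,5,'pics/s1.png')"
```

```text
t 27.18 TCP [0.4242 0.2635 0.2797] az 66.9 q [ 0.45 -0.17  1.68  0.01  1.62 -0.72] open 0.0857 F [-0.2 -0.2 -1.1]
linear [ 0.2267  0.0166 -0.1933] yaw -0.005
```

View pics/s2.png

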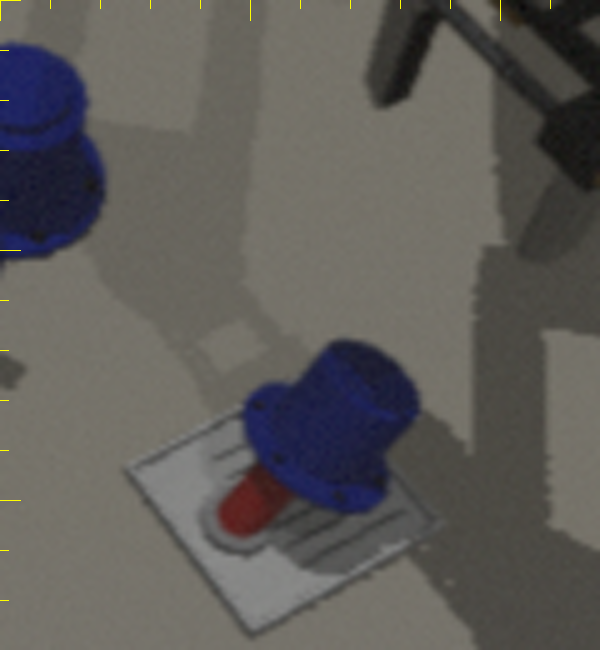

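View pics/s1.png

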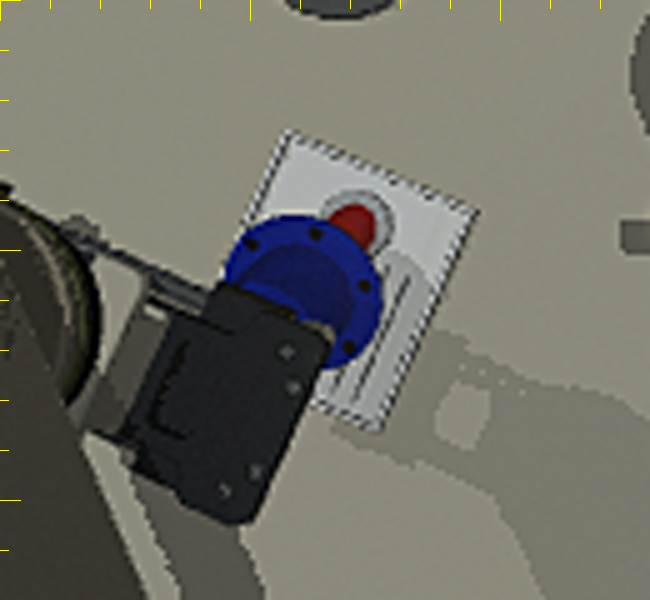

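```bash
cat > ov.py <<'E'
from h import *
def overlay(n,img,out,x0,y0,w,h,k,bias,tilt=30,ox=-7,oz=48,yaw=-22.8):
    c=np.cos(np.radians(yaw));s=np.sin(np.radians(yaw)); M=np.array([[c,-s,0],[s,c,0],[0,0,1]])
    a=np.array([-np.sin(np.radians(tilt)),0,np.cos(np.radians(tilt))]); e1=np.array([a[2],0,-a[0]]); e2=np.array([0,1,0])
    th=np.linspace(0,2*np.pi,60)
    im=cv2.resize(img[y0:y0+h,x0:x0+w],None,fx=k,fy=k,interpolation=cv2.INTER_CUBIC)
    org=np.array([*OR,0])+np.array([*bias,0])
    def dr(P,col):
        uv=proj(n,(M@P.T).T+org); uv=((uv-[x0,y0]+.5)*k-.5).astype(np.int32); cv2.polylines(im,[uv.reshape(-1,1,2)],False,col,1)
    O=np.array([ox,0,oz])/1000
    for r,hh,col in((42,0,(0,255,255)),(42,6,(0,255,255)),(28,55,(0,255,0)),(20,60,(255,255,0))):
        dr(O+hh/1000*a+r/1000*(np.outer(np.cos(th),e1)+np.outer(np.sin(th),e2)),col)
    dr(np.array([[62.5,55,10],[-62.5,55,10],[-62.5,-55,10],[62.5,-55,10],[62.5,55,10]])/1000,(255,0,255))
    cv2.imwrite(out,im)
E
python3 - <<'E'
from ov import *
s=robot.read_camera('scene');t=robot.read_camera('top')
overlay('scene',s,'pics/t2.png',380,170,100,110,6,(.003,.0035))
overlay('top',t,'pics/t1.png',170,210,90,90,6,(-.0015,-.0035))
E
```

```text
(no output)
```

View pics/t2.png

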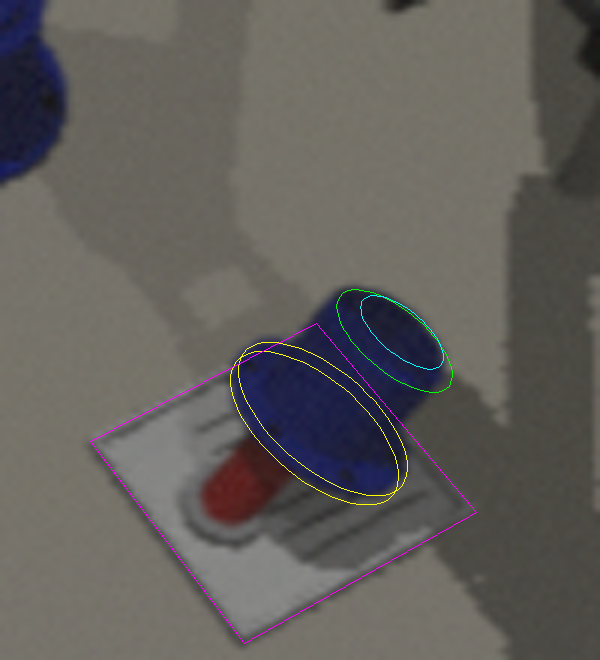

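View pics/t1.png

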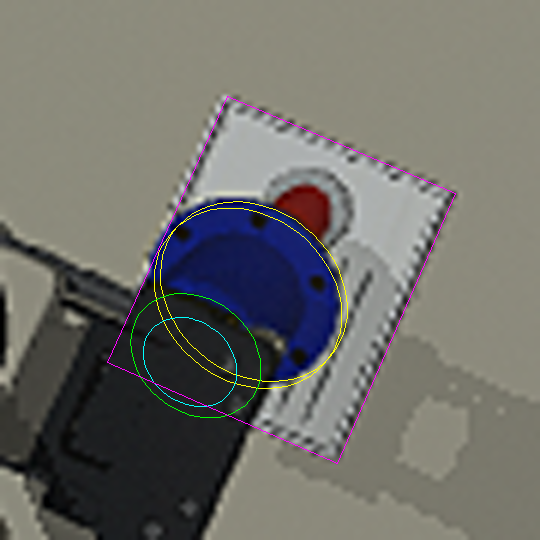

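Request:
{"method": "carry_out", "body": {"increments": [{"linear":[0.045,0,-0.04],"yaw":0},{"linear":[0.09,0,-0.08],"yaw":0},{"linear":[0.135,0,-0.12],"yaw":0},{"linear":[0.18,0,-0.155],"yaw":0},{"linear":[0.215,0,-0.185],"yaw":0}]}}

```text
t: 28.0
tool_pos: [0.5471, 0.0059, 0.2689]
orientation: [-1.543, 0.327, -0.306]
force: [0.3, 1.0, 0.1]
opening: 0.0855
```

```bash
python3 - <<'E'
from ov import *
s=robot.read_camera('scene');t=robot.read_camera('top')
cv2.imwrite('pics/full_s.png',s);cv2.imwrite('pics/full_t.png',t)
overlay('scene',s,'pics/u2.png',400,200,70,70,8,(.003,.0035))
overlay('top',t,'pics/u1.png',170,210,90,90,6,(-.0015,-.0035))
c=lambda im,x,y,w,h:cv2.resize(im[y:y+h,x:x+w],None,fx=8,fy=8,interpolation=cv2.INTER_CUBIC)
cv2.imwrite('pics/u3.png',np.hstack([cv2.convertScaleAbs(c(s,410,205,48,60),alpha=2),cv2.convertScaleAbs(c(t,175,225,50,60),alpha=2)]))
E
```

```text
(no output)
```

View pics/u1.png

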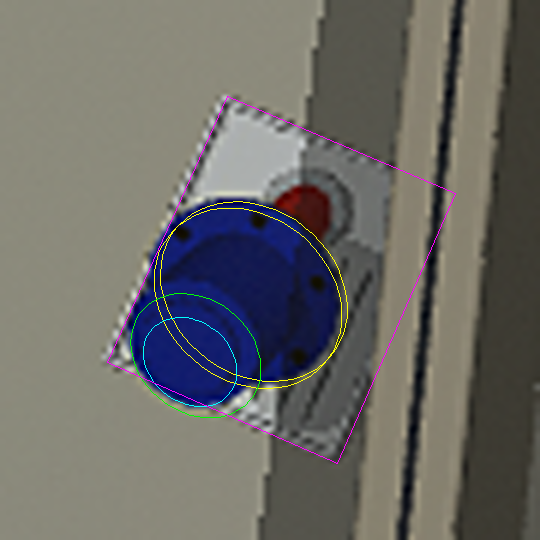

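View pics/u3.png

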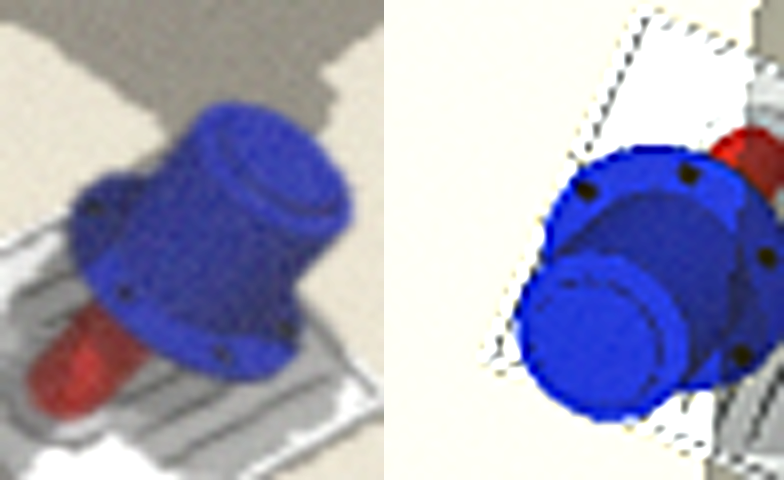

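View pics/u2.png

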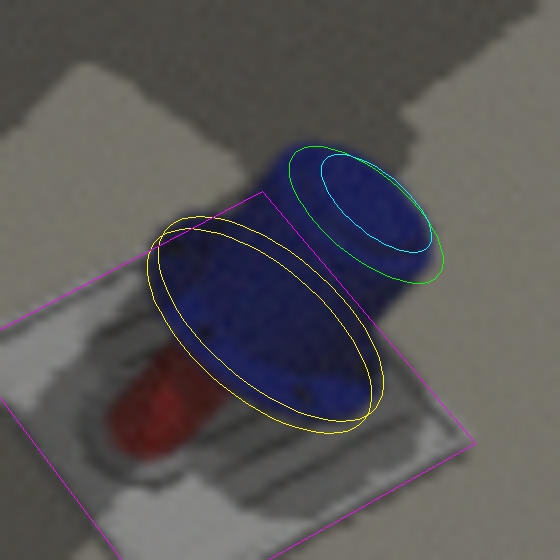

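```bash
cat > fit.py <<'E'
from ov import *
from scipy.optimize import minimize
ims={'scene':(cv2.imread('pics/full_s.png'),(405,195,55,70),(.003,.0035)),'top':(cv2.imread('pics/full_t.png'),(170,220,57,70),(-.0015,-.0035))}
th=np.linspace(0,2*np.pi,48,endpoint=False); K=8
def parts(p):
    tilt,az,ox,oy,oz=p; c=np.cos(np.radians(az));s=np.sin(np.radians(az)); M=np.array([[c,-s,0],[s,c,0],[0,0,1]])
    y0=np.radians(-22.8); M0=np.array([[np.cos(y0),-np.sin(y0),0],[np.sin(y0),np.cos(y0),0],[0,0,1]])
    a=np.array([-np.sin(np.radians(tilt)),0,np.cos(np.radians(tilt))]); e1=np.array([a[2],0,-a[0]]); e2=np.array([0,1.,0])
    a,e1,e2=M@a,M@e1,M@e2; O=M0@np.array([ox,oy,oz])/1000
    for r1,h1,r2,h2 in((42,0,42,6),(28,0,28,55),(20,55,20,60)):
        yield np.vstack([O+h/1000*a+r/1000*(np.outer(np.cos(th),e1)+np.outer(np.sin(th),e2)) for r,h in((r1,h1),(r2,h2))])
def render(n,p):
    im,(x,y,w,h),b=ims[n]; m=np.zeros((h*K,w*K),np.uint8)
    for P in parts(p):
        uv=((proj(n,P+np.array([*OR,0])+np.array([*b,0]))-[x,y]+.5)*K).astype(np.float32)
        cv2.fillConvexPoly(m,cv2.convexHull(uv).astype(np.int32),255)
    return cv2.resize(m,(w,h),interpolation=cv2.INTER_AREA)/255.
def obs(n):
    im,(x,y,w,h),b=ims[n]; c=im[y:y+h,x:x+w].astype(int); return ((c[...,0]>1.6*c[...,2]+6)&(c[...,0]>1.6*c[...,1])).astype(float)
ob={n:obs(n) for n in ims}
def cost(p): return sum(np.abs(render(n,p)-ob[n]).sum() for n in ims)
best=None
for t0 in(15,22,30):
    r=minimize(cost,[t0,-22.8,-7,0,48],method='Nelder-Mead',options=dict(initial_simplex=np.array([[t0,-22.8,-7,0,48]]+[np.array([t0,-22.8,-7,0,48])+d for d in np.diag([6,8,5,5,6])]),maxiter=500))
    print(np.round(r.x,1),r.fun)
print('home cost',cost([30,-22.8,-7,0,48]),{n:ob[n].sum() for n in ob})
for n in ob: cv2.imwrite(f'pics/mask_{n}.png',cv2.resize(np.hstack([ob[n],render(n,r.x)])*255,None,fx=5,fy=5))
E
python3 fit.py
```

```text
[ 32.9 -17.7  -3.6   1.5  53. ] 211.05098039215687
[ 32.8 -17.8  -3.6   1.4  53.5] 211.54901960784315Traceback (most recent call last):
  File "fit.py", line 24, in <module>
    r=minimize(cost,[t0,-22.8,-7,0,48],method='Nelder-Mead',options=dict(initial_simplex=np.array([[t0,-22.8,-7,0,48]]+[np.array([t0,-22.8,-7,0,48])+d for d in np.diag([6,8,5,5,6])]),maxiter=500))
    res = _minimize_neldermead(fun, x0, args, callback, bounds=bounds,
                               **options)
    fxr = func(xr)
    fx = function(np.copy(x), *(wrapper_args + args))
  File "fit.py", line 21, in cost
    def cost(p): return sum(np.abs(render(n,p)-ob[n]).sum() for n in ims)
                        ~~~^^^^^^^^^^^^^^^^^^^^^^^^^^^^^^^^^^^^^^^^^^^^^^
  File "fit.py", line 21, in <genexpr>
    def cost(p): return sum(np.abs(render(n,p)-ob[n]).sum() for n in ims)
                                   ~~~~~~^^^^^
  File "fit.py", line 15, in render
    uv=((proj(n,P+np.array([*OR,0])+np.array([*b,0]))-[x,y]+.5)*K).astype(np.float32)
         ~~~~^^^^^^^^^^^^^^^^^^^^^^^^^^^^^^^^^^^^^^^^
  File "h.py", line 8, in proj
    R,t,f,cx,cy=cam(n); c=R@np.array(X,float).T.reshape(3,-1)+t[:,None]
                ~~~^^^
  File "h.py", line 5, in cam
    p=robot.camera_params(n); f=200/np.tan(np.radians(p['fov_y'])/2)
ValueError: time passes only in moves, steps and waits
```

```bash
python3 - <<'E'
s=open('h.py').read()
s=s.replace("def cam(n):\n","from functools import lru_cache\n@lru_cache(None)\ndef cam(n):\n");open('h.py','w').write(s)
E
python3 fit.py
```

```text
[ 32.9 -17.7  -3.6   1.5  53. ] 211.05098039215687
[ 32.8 -17.8  -3.6   1.4  53.5] 211.54901960784315
[ 33.  -18.5  -3.6   1.4  53.2] 211.4549019607843
home cost 279.2549019607843 {'scene': np.float64(733.0), 'top': np.float64(889.0)}[ WARN:0@2.184] global loadsave.cpp:1063 imwrite_ Unsupported depth image for selected encoder is fallbacked to CV_8U.
```

```bash
python3 -c "
import cv2,numpy as np
a=cv2.imread('pics/mask_scene.png');b=cv2.imread('pics/mask_top.png');print(a.shape,b.shape)
w=max(a.shape[1],b.shape[1]);P=lambda i:cv2.copyMakeBorder(i,0,6,0,w-i.shape[1],0,value=(80,80,80))
cv2.imwrite('pics/mk.png',cv2.resize(np.vstack([P(a),P(b)]),None,fx=.8,fy=.8))"
```

```text
(350, 550, 3) (350, 570, 3)
```

View pics/mk.png

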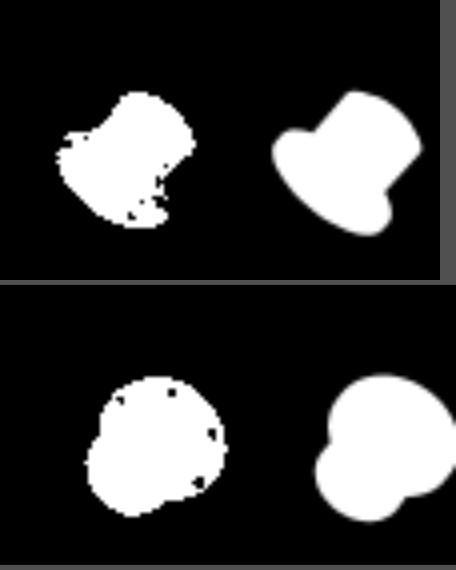

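```bash
python3 - <<'E'
s=open('fit.py').read()
a=s.index("return ((c[...,0]"); b=s.index("\n",a)
s=s[:a]+"""
    d=c[...,0]-np.maximum(c[...,1],c[...,2]); m=(d>(10 if n=='scene' else 18)).astype(np.uint8)
    m=cv2.morphologyEx(m,cv2.MORPH_CLOSE,np.ones((3,3),np.uint8)); k,l,st,_=cv2.connectedComponentsWithStats(m); m=(l==1+np.argmax(st[1:,4])).astype(np.uint8)
    cs,_=cv2.findContours(m,cv2.RETR_EXTERNAL,cv2.CHAIN_APPROX_NONE); cv2.drawContours(m,cs,-1,1,-1); return m.astype(float)"""+s[b:]
s=s.replace("for n in ob: cv2","for n in ob: print(n,ob[n].sum(),render(n,r.x).sum())\nfor n in ob: cv2")
open('fit.py','w').write(s)
E
python3 fit.py 2>/dev/null;python3 -c "
import cv2,numpy as np
a=cv2.imread('pics/mask_scene.png');b=cv2.imread('pics/mask_top.png')
w=max(a.shape[1],b.shape[1]);P=lambda i:cv2.copyMakeBorder(i,0,6,0,w-i.shape[1],0,value=(80,80,80))
cv2.imwrite('pics/mk.png',cv2.resize(np.vstack([P(a),P(b)]),None,fx=.8,fy=.8))"
```

```text
[ 28.2 -21.3  -4.3   0.7  55.5] 110.06666666666666
[ 27.4 -20.4  -4.7   0.9  55.1] 109.29411764705881
[ 27.7 -20.4  -4.6   1.1  55. ] 109.84313725490196
home cost 193.41568627450982 {'scene': np.float64(831.0), 'top': np.float64(934.0)}
scene 831.0 875.6823529411765
top 934.0 964.1019607843137
```

View pics/mk.png

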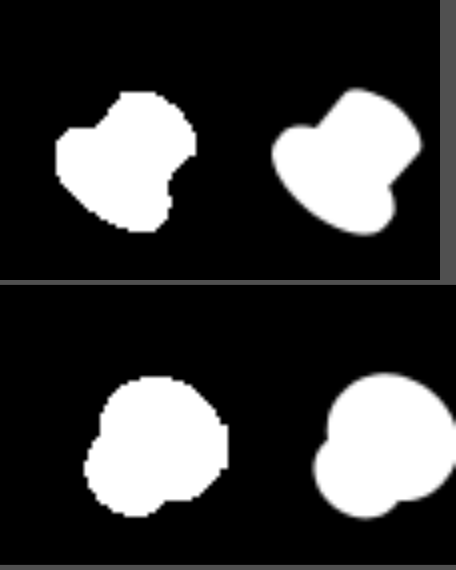

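Silhouette fit puts the dome about 28° tilted and possibly a few mm high, within the camera error. I'll check by touching the crown gently with closed fingertips: about z 0.110 if home, about 0.117 if the fit is right.

```bash
python3 -c "
from h import *
go([.4237,.2633,.26]);print(np.round(Ro.from_rotvec(robot.read_state()['orientation']).as_matrix(),3))"
```

```text
t 28.10 TCP [0.5475 0.004  0.2684] az 66.7 q [-0.09 -0.01  1.56  0.    1.61 -1.25] open 0.0857 F [-0.1  0.8 -0.7]
linear [-0.2162  0.0115  0.189 ] yaw -0.009
[[ 0.918 -0.013  0.396]
 [-0.396  0.006  0.918]
 [-0.014 -1.     0.   ]]
```

Request:
{"method": "carry_out", "body": {"increments": [{"linear":[-0.04,0,0.035],"yaw":-0.004},{"linear":[-0.085,0,0.074],"yaw":-0.009},{"linear":[-0.13,0,0.113],"yaw":-0.009},{"linear":[-0.175,0,0.153],"yaw":-0.009},{"linear":[-0.21,0,0.184],"yaw":-0.009}], "gripper": 0, "newtons": 10}}

```text
t: 28.72
tool_pos: [0.425, 0.2583, 0.2703]
orientation: [-1.546, 0.324, -0.298]
force: [0.8, -0.1, 0.4]
opening: 0.04
```

Request:
{"method": "carry_out", "body": {"increments": [{"linear":[-0.003,0,0.003],"yaw":0},{"linear":[-0.003,0,0.003],"yaw":0}]}}

```text
t: 28.98
tool_pos: [0.4225, 0.2624, 0.2693]
orientation: [-1.548, 0.323, -0.296]
force: [0.2, 0.3, 0.8]
opening: 0.0202
```

```bash
python3 -c "
from h import *
go([.4237,.2633,.135]);peg();print(np.round(Ro.from_rotvec(robot.read_state()['orientation']).as_matrix(),3))"
```

```text
t 28.98 TCP [0.4225 0.2624 0.2693] az 67.4 q [ 0.44 -0.15  1.69  0.01  1.62 -0.73] open 0.0202 F [0.2 0.3 0.8]
linear [0.003  0.1343 0.0016] yaw 0.003
body x -22.7 y -0.7 grasp z 280.3 mouth(if upright) 245.3 F body [0.  0.4 0.8] torque [-0.01 -0.16  0.04]
[[ 0.923 -0.017  0.385]
 [-0.385  0.004  0.923]
 [-0.017 -1.    -0.002]]
```

Request:
{"method": "carry_out", "body": {"increments": [{"linear":[0.001,0.02,0],"yaw":0},{"linear":[0.002,0.05,0.001],"yaw":0},{"linear":[0.002,0.08,0.001],"yaw":0},{"linear":[0.002,0.11,0.001],"yaw":0},{"linear":[0.002,0.13,0.001],"yaw":0}]}}

```text
t: 29.6
tool_pos: [0.4218, 0.261, 0.1357]
orientation: [-1.55, 0.328, -0.296]
force: [-0.6, 0.1, 0.7]
opening: 0.0008
```

Request:
{"method": "carry_out", "body": {"increments": [{"linear":[0,0,0],"yaw":0},{"linear":[0,0.002,0],"yaw":0}]}}

```text
t: 29.85
tool_pos: [0.4219, 0.2601, 0.1334]
orientation: [-1.55, 0.329, -0.297]
force: [-0.0, -0.2, 0.3]
opening: 0.0002
```

```bash
python3 -c "
from h import *
go([.4237,.2633,.135]);peg()"
```

```text
t 29.85 TCP [0.4219 0.2601 0.1334] az 67.2 q [ 0.44 -0.07  1.87  0.01  1.36 -0.73] open 0.0002 F [-0.  -0.2  0.3]
linear [ 0.0004 -0.0017  0.0036] yaw -0.001
body x -22.4 y -3.0 grasp z 144.4 mouth(if upright) 109.4 F body [ 0.1 -0.2  0.3] torque [ 0.02 -0.14 -0.03]
```

Tips are at z 0.125. Step down 2–3 mm per call, watching the force.

Request:
{"method": "carry_out", "body": {"increments": [{"linear":[0,0.002,0.002],"yaw":0},{"linear":[0,0.004,0.003],"yaw":0},{"linear":[0,0.005,0.003],"yaw":0}]}}

```text
t: 30.22
tool_pos: [0.4232, 0.2631, 0.1287]
orientation: [-1.55, 0.328, -0.297]
force: [-1.3, 0.6, 0.7]
opening: 0.0004
```

Request:
{"method": "carry_out", "body": {"increments": [{"linear":[0,0.001,0],"yaw":0},{"linear":[0,0.002,0],"yaw":0},{"linear":[0,0.002,0],"yaw":0}]}}

```text
t: 30.6
tool_pos: [0.4231, 0.2631, 0.1266]
orientation: [-1.55, 0.328, -0.297]
force: [-0.2, -0.1, 0.3]
opening: 0.0006
```

Request:
{"method": "carry_out", "body": {"increments": [{"linear":[0,0.001,0],"yaw":0},{"linear":[0,0.002,0],"yaw":0},{"linear":[0,0.002,0],"yaw":0}]}}

```text
t: 30.98
tool_pos: [0.423, 0.2631, 0.1244]
orientation: [-1.55, 0.329, -0.297]
force: [0.2, 0.1, -0.8]
opening: 0.0005
```

Request:
{"method": "carry_out", "body": {"increments": [{"linear":[0,0.001,0],"yaw":0},{"linear":[0,0.002,0],"yaw":0},{"linear":[0,0.002,0],"yaw":0}]}}

```text
t: 31.35
tool_pos: [0.4229, 0.263, 0.1223]
orientation: [-1.55, 0.329, -0.296]
force: [-0.1, 0.1, 0.1]
opening: 0.0005
```

Request:
{"method": "carry_out", "body": {"increments": [{"linear":[0,0.001,0],"yaw":0},{"linear":[0,0.002,0],"yaw":0},{"linear":[0,0.002,0],"yaw":0}]}}

```text
t: 31.72
tool_pos: [0.4227, 0.263, 0.1202]
orientation: [-1.55, 0.329, -0.296]
force: [-0.5, 0.1, 0.3]
opening: 0.0004
```

Request:
{"method": "carry_out", "body": {"increments": [{"linear":[0,0.001,0],"yaw":0},{"linear":[0,0.002,0],"yaw":0},{"linear":[0,0.002,0],"yaw":0}]}}

```text
t: 32.1
tool_pos: [0.4232, 0.2634, 0.1191]
orientation: [-1.549, 0.328, -0.297]
force: [-1.8, 0.1, 6.1]
opening: 0.0004
```

Request:
{"method": "carry_out", "body": {"increments": [{"linear":[0,0.0005,0],"yaw":0},{"linear":[0,0.001,0],"yaw":0},{"linear":[0,0.001,0],"yaw":0}]}}

```text
t: 32.48
tool_pos: [0.4235, 0.2637, 0.119]
orientation: [-1.548, 0.327, -0.297]
force: [-2.6, 0.1, 7.9]
opening: 0.0004
```

Firm contact at tip z 0.111, so the dome is home. Back off and go for the insert.

Request:
{"method": "carry_out", "body": {"increments": [{"linear":[0,-0.01,0],"yaw":0},{"linear":[0,-0.05,0],"yaw":0},{"linear":[0,-0.1,0],"yaw":0},{"linear":[0,-0.14,0],"yaw":0},{"linear":[0,-0.14,0],"yaw":0}]}}

```text
t: 33.1
tool_pos: [0.4281, 0.2641, 0.2637]
orientation: [-1.544, 0.322, -0.302]
force: [0.5, -0.2, -0.2]
opening: 0.0004
```

```bash
python3 -c "
from h import *
go([.557,-.003,.26])
a=cv2.imread('pics/full_s.png');crop(a,280,130,100,100,6,'pics/v1.png')"
```

```text
t 33.10 TCP [0.4281 0.2641 0.2637] az 67.2 q [ 0.44 -0.14  1.69  0.01  1.6  -0.73] open 0.0004 F [ 0.5 -0.2 -0.2]
linear [ 0.2225  0.0004 -0.1962] yaw -0.000
```

View pics/v1.png

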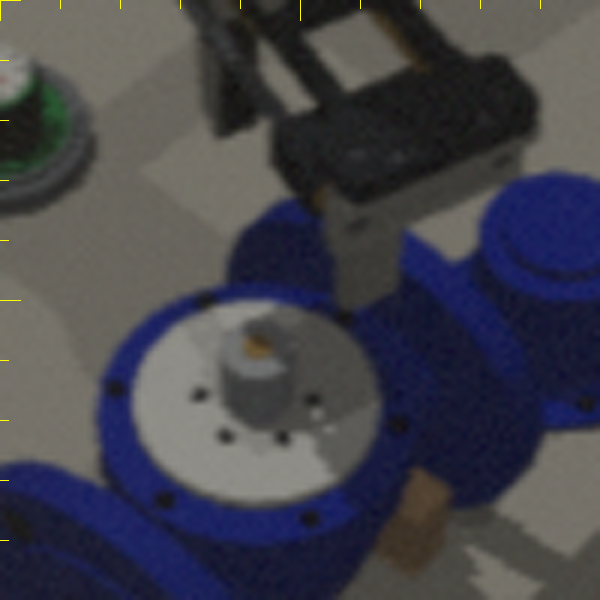

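```bash
python3 -c "
from h import *
print(back('scene',(322.7,187.2),.18)-[.003,.0035,0],back('scene',(322.8,196.7),.146)-[.003,.0035,0])"
```

```text
[ 0.55394446 -0.00507444  0.18      ] [ 0.55606848 -0.00271669  0.146     ]
```

Request:
{"method": "carry_out", "body": {"increments": [{"linear":[0.045,0,-0.04],"yaw":0},{"linear":[0.09,0,-0.08],"yaw":0},{"linear":[0.135,0,-0.12],"yaw":0},{"linear":[0.18,0,-0.16],"yaw":0},{"linear":[0.215,0,-0.19],"yaw":0}], "gripper": 0.8}}

```text
t: 33.72
tool_pos: [0.5526, 0.0032, 0.2592]
orientation: [-1.544, 0.325, -0.302]
force: [0.2, 0.2, 0.3]
opening: 0.0458
```

Request:
{"method": "carry_out", "body": {"increments": [{"linear":[0.005,0,-0.003],"yaw":0},{"linear":[0.005,0,-0.003],"yaw":0}]}}

```text
t: 33.98
tool_pos: [0.5555, -0.0015, 0.258]
orientation: [-1.544, 0.327, -0.301]
force: [-0.4, -0.1, 0.0]
opening: 0.0658
```

```bash
python3 -c "
from h import *
go([.557,-.003,.160]);print(np.round(Ro.from_rotvec(robot.read_state()['orientation']).as_matrix(),3))"
```

```text
t 33.98 TCP [ 0.5555 -0.0015  0.258 ] az 67.0 q [-0.1   0.01  1.55  0.01  1.59 -1.27] open 0.0658 F [-0.4 -0.1  0. ]
linear [ 0.0036  0.0979 -0.0009] yaw -0.003
[[ 0.921 -0.015  0.39 ]
 [-0.39   0.007  0.921]
 [-0.017 -1.     0.001]]
```

Request:
{"method": "carry_out", "body": {"increments": [{"linear":[0.001,0.02,0],"yaw":0},{"linear":[0.002,0.05,0],"yaw":0},{"linear":[0.003,0.075,-0.001],"yaw":0},{"linear":[0.003,0.092,-0.001],"yaw":0},{"linear":[0.003,0.098,-0.001],"yaw":0}]}}

```text
t: 34.6
tool_pos: [0.5552, -0.0019, 0.1581]
orientation: [-1.544, 0.328, -0.298]
force: [-0.7, -0.1, -0.5]
opening: 0.0746
```

Request:
{"method": "carry_out", "body": {"increments": [{"linear":[0,0,0],"yaw":0},{"linear":[0,0,0],"yaw":0},{"linear":[0,0,0],"yaw":0},{"linear":[0,0,0],"yaw":0},{"linear":[0,0,0],"yaw":0}], "gripper": 0.2, "newtons": 25}}

```text
t: 35.22
tool_pos: [0.5554, -0.002, 0.1584]
orientation: [-1.544, 0.328, -0.299]
force: [1.2, 0.2, 2.3]
opening: 0.0297
```

```bash
python3 -c "
from h import *
go([.557,-.003,.160])"
```

```text
t 35.23 TCP [ 0.5554 -0.002   0.1584] az 67.1 q [-0.1   0.07  1.68  0.01  1.41 -1.27] open 0.0297 F [1.2 0.2 2.3]
linear [ 0.0018 -0.0016 -0.0003] yaw -0.002
```

Request:
{"method": "carry_out", "body": {"increments": [{"linear":[0,-0.004,0],"yaw":0},{"linear":[0,-0.015,0],"yaw":0},{"linear":[0,-0.035,0],"yaw":0},{"linear":[0,-0.07,0],"yaw":0},{"linear":[0,-0.09,0],"yaw":0}]}}

```text
t: 35.85
tool_pos: [0.558, -0.0028, 0.2519]
orientation: [-1.544, 0.325, -0.302]
force: [-0.1, -0.0, -1.9]
opening: 0.0295
```

```bash
python3 -c "
from h import *
go([.602,-.278,.24])
s=robot.read_camera('scene');t=robot.read_camera('top')
crop(s,260,90,130,120,5,'pics/w1.png')"
```

```text
t 35.85 TCP [ 0.558  -0.0028  0.2519] az 67.1 q [-0.1   0.02  1.56  0.01  1.58 -1.27] open 0.0295 F [-0.1 -0.  -1.9]
linear [ 0.1477  0.0094 -0.2364] yaw -0.002
```

View pics/w1.png

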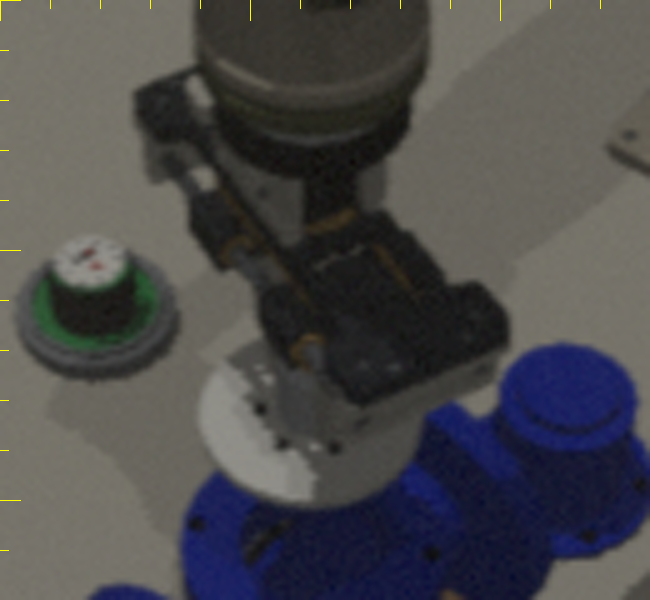

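Request:
{"method": "carry_out", "body": {"increments": [{"linear":[0.018,0,-0.028],"yaw":0},{"linear":[0.045,0,-0.072],"yaw":0},{"linear":[0.072,0,-0.115],"yaw":0},{"linear":[0.1,0,-0.16],"yaw":0},{"linear":[0.125,0,-0.2],"yaw":0}]}}

```text
t: 36.58
tool_pos: [0.5957, -0.2374, 0.2488]
orientation: [-1.543, 0.325, -0.302]
force: [0.7, 0.9, -2.5]
opening: 0.0297
```

Request:
{"method": "carry_out", "body": {"increments": [{"linear":[0.012,0,-0.022],"yaw":0},{"linear":[0.016,0,-0.025],"yaw":0}]}}

```text
t: 36.83
tool_pos: [0.5998, -0.2683, 0.2463]
orientation: [-1.542, 0.329, -0.302]
force: [-0.7, 0.9, -3.0]
opening: 0.0299
```

```bash
python3 -c "
from h import *
go([.6015,-.279,.085]);print(np.round(Ro.from_rotvec(robot.read_state()['orientation']).as_matrix(),3))"
```

```text
t 36.83 TCP [ 0.5998 -0.2683  0.2463] az 66.9 q [-0.5   0.3   1.26  0.    1.6  -1.67] open 0.0299 F [-0.7  0.9 -3. ]
linear [ 0.0086  0.1612 -0.0095] yaw -0.004
[[ 0.92  -0.016  0.392]
 [-0.392  0.009  0.92 ]
 [-0.018 -1.     0.002]]
```

Request:
{"method": "carry_out", "body": {"increments": [{"linear":[0.003,0.025,-0.005],"yaw":0},{"linear":[0.006,0.065,-0.0095],"yaw":0},{"linear":[0.0086,0.105,-0.0095],"yaw":0},{"linear":[0.0086,0.14,-0.0095],"yaw":0},{"linear":[0.0086,0.16,-0.0095],"yaw":0}]}}

```text
t: 37.45
tool_pos: [0.6001, -0.2771, 0.083]
orientation: [-1.541, 0.331, -0.298]
force: [0.8, 0.2, -2.4]
opening: 0.0294
```

Request:
{"method": "carry_out", "body": {"increments": [{"linear":[0,0,0],"yaw":0},{"linear":[0,0,0],"yaw":0}]}}

```text
t: 37.7
tool_pos: [0.6009, -0.277, 0.0843]
orientation: [-1.541, 0.33, -0.299]
force: [-0.3, 0.5, -1.9]
opening: 0.0293
```

```bash
python3 -c "
from h import *
go([.6015,-.279,.0484]);print(np.round(Ro.from_rotvec(robot.read_state()['orientation']).as_matrix(),3))
s=robot.read_camera('scene');t=robot.read_camera('top')
crop(s,190,120,110,100,6,'pics/x1.png');crop(t,370,140,100,100,6,'pics/x2.png')"
```

```text
t 37.70 TCP [ 0.6009 -0.277   0.0843] az 67.0 q [-0.51  0.41  1.42  0.    1.33 -1.68] open 0.0293 F [-0.3  0.5 -1.9]
linear [ 0.0021  0.0359 -0.0017] yaw -0.003
[[ 0.92  -0.018  0.39 ]
 [-0.39   0.01   0.921]
 [-0.02  -1.     0.003]]
```

View pics/x1.png

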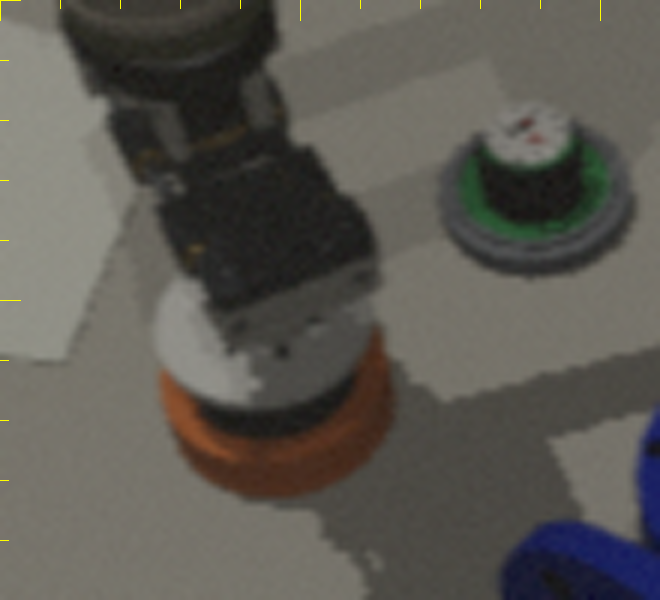

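View pics/x2.png

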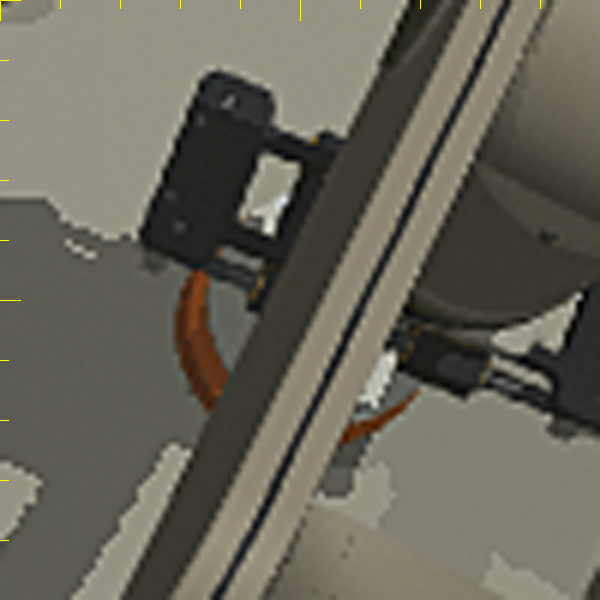

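Well aligned. Lower it in.

Request:
{"method": "carry_out", "body": {"increments": [{"linear":[0.001,0.007,-0.001],"yaw":0},{"linear":[0.002,0.015,-0.0017],"yaw":0},{"linear":[0.002,0.023,-0.0017],"yaw":0},{"linear":[0.002,0.03,-0.0017],"yaw":0},{"linear":[0.002,0.033,-0.0017],"yaw":0}]}}

```text
t: 38.42
tool_pos: [0.6015, -0.2793, 0.051]
orientation: [-1.541, 0.33, -0.299]
force: [0.2, -0.7, -2.9]
opening: 0.0294
```

Request:
{"method": "carry_out", "body": {"increments": [{"linear":[0,0.001,0],"yaw":0},{"linear":[0,0.0015,0],"yaw":0},{"linear":[0,0.0015,0],"yaw":0}]}}

```text
t: 38.8
tool_pos: [0.6016, -0.2794, 0.0498]
orientation: [-1.541, 0.329, -0.3]
force: [-0.2, -0.3, -3.0]
opening: 0.0296
```

Request:
{"method": "carry_out", "body": {"increments": [{"linear":[0,0.0005,0],"yaw":0},{"linear":[0,0.001,0],"yaw":0},{"linear":[0,0.001,0],"yaw":0}]}}

```text
t: 39.17
tool_pos: [0.6016, -0.2794, 0.0488]
orientation: [-1.541, 0.329, -0.3]
force: [-0.1, 1.2, -3.9]
opening: 0.0296
```

Request:
{"method": "carry_out", "body": {"increments": [{"linear":[0,0.0005,0],"yaw":0},{"linear":[0,0.001,0],"yaw":0},{"linear":[0,0.001,0],"yaw":0}]}}

```text
t: 39.55
tool_pos: [0.6016, -0.2794, 0.048]
orientation: [-1.541, 0.329, -0.3]
force: [-1.6, 1.3, 0.4]
opening: 0.0293
```

Request:
{"method": "carry_out", "body": {"increments": [{"linear":[0,0.0005,0],"yaw":0},{"linear":[0,0.001,0],"yaw":0},{"linear":[0,0.001,0],"yaw":0}]}}

```text
t: 39.92
tool_pos: [0.6017, -0.2794, 0.0479]
orientation: [-1.541, 0.329, -0.3]
force: [-5.0, 2.6, 7.5]
opening: 0.0299
```

Seated at the expected height. Release and rise.

Request:
{"method": "carry_out", "body": {"increments": [{"linear":[0,0,0],"yaw":0},{"linear":[0,0,0],"yaw":0},{"linear":[0,0,0],"yaw":0},{"linear":[0,-0.002,0],"yaw":0},{"linear":[0,-0.005,0],"yaw":0}], "gripper": 0.75}}

```text
t: 40.55
tool_pos: [0.6017, -0.2794, 0.0529]
orientation: [-1.541, 0.329, -0.3]
force: [-0.4, -0.4, -0.4]
opening: 0.069
```

Request:
{"method": "carry_out", "body": {"increments": [{"linear":[0,-0.03,0],"yaw":0},{"linear":[0,-0.08,0],"yaw":0},{"linear":[0,-0.14,0],"yaw":0},{"linear":[0,-0.2,0],"yaw":0},{"linear":[0,-0.24,0],"yaw":0}]}}

```text
t: 41.18
tool_pos: [0.6065, -0.2822, 0.2974]
orientation: [-1.543, 0.326, -0.303]
force: [0.3, -0.5, 0.6]
opening: 0.0697
```

Request:
{"method": "carry_out", "body": {"increments": [{"linear":[-0.045,0,0],"yaw":0},{"linear":[-0.09,0,-0.03],"yaw":0},{"linear":[-0.13,0,-0.07],"yaw":0},{"linear":[-0.17,0,-0.11],"yaw":0},{"linear":[-0.2,0,-0.15],"yaw":0}]}}

```text
t: 41.8
tool_pos: [0.3621, -0.3425, 0.3008]
orientation: [-1.544, 0.325, -0.304]
force: [0.4, -0.4, 0.1]
opening: 0.0699
```

Request:
{"method": "carry_out", "body": {"increments": [{"linear":[0,0,0],"yaw":0},{"linear":[0,0,0],"yaw":0},{"linear":[0,0,0],"yaw":0}]}}

```text
t: 42.18
tool_pos: [0.363, -0.3419, 0.3008]
orientation: [-1.544, 0.324, -0.303]
force: [-0.0, -0.9, 0.2]
opening: 0.0697
```

```bash
python3 -c "
from h import *
go([.6,-.27,.25])
s=robot.read_camera('scene');t=robot.read_camera('top');cv2.imwrite('pics/fin_s.png',s);cv2.imwrite('pics/fin_t.png',t)
crop(s,200,120,260,220,3,'pics/y1.png');crop(t,180,80,280,230,2,'pics/y2.png')"
```

```text
t 42.17 TCP [ 0.363  -0.3419  0.3008] az 67.1 q [-0.85 -0.15  1.63 -0.    1.67 -2.03] open 0.0697 F [-0.  -0.9  0.2]
linear [0.191  0.0484 0.1584] yaw -0.002
```

View pics/y1.png

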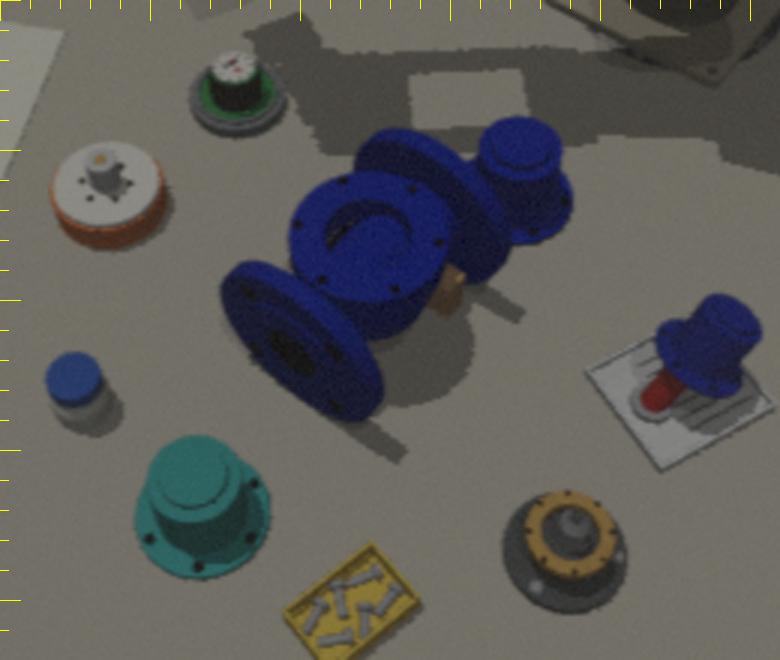

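View pics/y2.png

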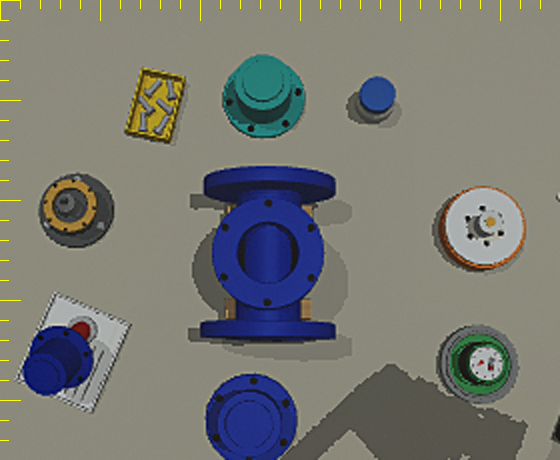

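```bash
sed -i 's/full_s/fin_s/;s/full_t/fin_t/' fit.py; python3 fit.py 2>/dev/null
python3 - <<'E'
from ov import *
s=cv2.imread('pics/fin_s.png');overlay('scene',s,'pics/z2.png',395,190,75,85,7,(.003,.0035))
t=cv2.imread('pics/fin_t.png');overlay('top',t,'pics/z1.png',170,210,90,90,6,(-.0015,-.0035))
E
```

```text
[ 28.  -22.8  -4.1   0.1  55.8] 101.98823529411766
[ 28.2 -23.   -4.1   0.1  55.8] 101.4470588235294
[ 27.5 -23.6  -4.6   0.1  55.4] 103.40392156862745
home cost 195.19607843137254 {'scene': np.float64(836.0), 'top': np.float64(937.0)}
scene 836.0 880.8352941176471
top 937.0 963.0980392156862
```

View pics/z2.png

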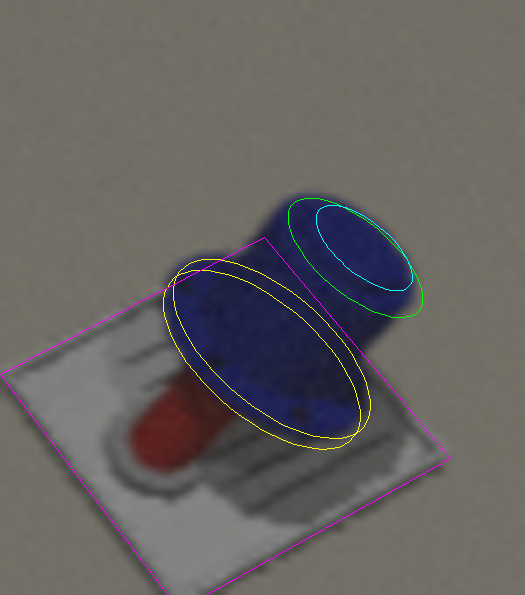

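View pics/z1.png

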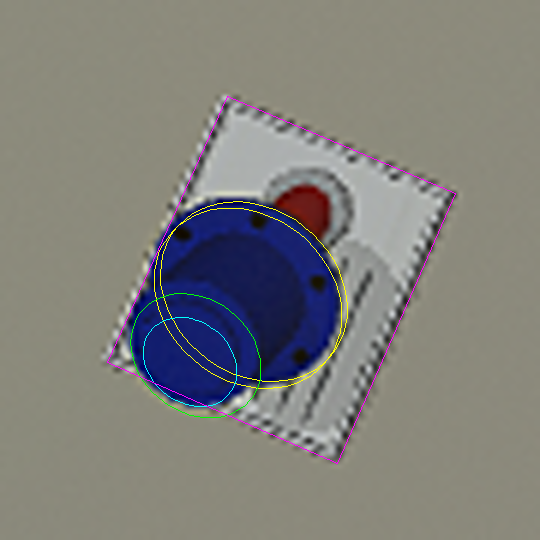

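```bash
cat > fit2.py <<'E'
exec(open('fit.py').read().split('best=None')[0])
# tilt with contacts: crown tangent to hemisphere C=(-16,85.7) r13 ; lateral offset u of axis from C
def O(t,u):
    a=np.array([-np.sin(np.radians(t)),np.cos(np.radians(t))]); e=np.array([a[1],-a[0]])
    return np.array([-16,85.7])+13*a-50*a-u*e
base={n:ims[n] for n in ims}
for t in (15,20,24,27,30,33):
    for u in ((11,) if t>=30 else (11,7,3)):
        o=O(t,u); tot=0;bb=[]
        for n in ims:
            im,roi,b=base[n]
            def c(d):
                ims[n]=(im,roi,(b[0]+d[0]/1000,b[1]+d[1]/1000)); return np.abs(render(n,[t,-22.8,o[0],0,o[1]])-ob[n]).sum()
            r=minimize(c,[0,0],method='Nelder-Mead',options=dict(initial_simplex=[[0,0],[5,0],[0,5]],maxiter=80)); tot+=r.fun; bb.append(np.round(r.x,1))
        print(t,u,np.round(o,1),round(tot,1),bb)
E
python3 fit2.py
```

```text
15 11 [-17.   47.1] 166.5 [array([ 2.1, -4.5]), array([7.4, 1.3])]
15 7 [-13.2  48.1] 167.4 [array([-0.6, -2.8]), array([3.6, 2.5])]
15 3 [-9.3 49.2] 170.0 [array([-2.9, -1.3]), array([-0. ,  3.4])]
20 11 [-13.7  47.2] 118.5 [array([ 0.8, -4.1]), array([5.5, 1.4])]
20 7 [-9.9 48.5] 120.4 [array([-1.5, -2.4]), array([2. , 2.2])]
20 3 [-6.2 49.9] 123.1 [array([-4. , -0.9]), array([-1.5,  3.6])]
24 11 [-11.   47.4] 87.9 [array([-0.4, -3.5]), array([4.3, 1.6])]
24 7 [-7.3 49.1] 91.5 [array([-2.5, -1.5]), array([1.1, 2.3])]
24 3 [-3.7 50.7] 93.3 [array([-4.5, -0.2]), array([-2.3,  3.6])]
27 11 [-9.  47.7] 74.5 [array([-0.9, -3. ]), array([3.7, 1.7])]
27 7 [-5.4 49.6] 78.2 [array([-3.1, -1.6]), array([0.3, 2.5])]
27 3 [-1.9 51.4] 81.6 [array([-5.2,  0.1]), array([-2.8,  3.5])]
30 11 [-7.  48.2] 80.4 [array([-1.4, -2.9]), array([2.2, 2. ])]
33 11 [-5.1 48.7] 101.0 [array([-1.8, -2.6]), array([1.6, 2.4])]
```

```bash
python3 -c "
from plant import robot
print(robot.close_job())"
```

```text
the job is handed in; nothing more can be done
None
```

All four parts were moved in the order asked, let go of, and handed in at about 42 s. In the last pictures they were all still in place.

- **Register:** standing dial up inside the green pad's rim. It was lowered until it just touched.
- **Clamp ring:** flat round the spindle, down on its shoulder. Contact came at the expected height.
- **Dome:** hung over the red peg, which turned it to its angle in a loose grip as I lowered it.
- **Insert:** skirt-down in the orange cradle. Its flange touched within 1 mm of the expected height.

**Bystanders:** I never went near the grease jar, the bolt tray or the look-alike domes. They looked unmoved in the last pictures.

**Dome checks that disagreed:**
- My first silhouette fit put the dome about 7 mm high.
- Touching the crown gently with closed fingertips gave firm contact at 111 mm; fully home predicts about 110 mm.
- A refit that assumed the crown on the peg's end and allowed 2–4 mm of camera shift gave a tilt of about 27–28° (30° at home), with the wall on the peg. I took it as home.

The tool drifted 1–2° off vertical during the job, and nothing showed any effect from it. The largest contact force I saw reported was under 10 N.

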